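# Load the polishing spindle and hold its collar on the flat

## Robot

A 7-joint arm with a two-finger parallel gripper is mounted at the origin on the work surface. World frame = base frame: x ahead of the robot, y to its left, z up, the work surface at z = 0. Lengths are in m, angles in rad, forces in N, time in s.
With the tool pointing down it reaches from about 0.425 to 0.875 m from the base axis. Payload 4.7 kg.
Tool frame: the origin (TCP) lies at the very end of the fingers, on their centre line; the grasp point (between the pads) lies 19 mm behind it; z points along the fingers, y is the direction in which the jaws open and shut (so a half turn about z gives the same grasp; the last joint's range is limited). The gripper opens to 87 mm and grips with 3 to 60 N. Pads are 19 mm wide; open, the fingers measure 117 mm over their backs; the gripper's body (75 mm by 190 mm) begins 51 mm behind the grasp point.
Start: joints at [-1.176, 0.321, -0.07, 1.45, 0.023, 1.371, -0.057], TCP at [0.242, 0.603, 0.223] pointing down, gripper open.
Joint ranges: [-2.86, 2.86], [-0.3, 2.09], [-1.38, 1.24], [0.06, 2.45], [-1.56, 4.7], [0.09, 2.05], [-2.69, 2.69]. Speed limits (rad/s): [2.57, 2.57, 3.14, 3.14, 3.14, 3.14, 3.14].

## Interface

Orientations are given as a rotation vector (axis times angle).
In Python, from bench import ctrl, get_image, camera_info gives the robot as it stands.
- The arm moves only by the tool carry_out, never from a script. Its argument "commands" is a list of rows, each an object of numbers: "tx", "ty", "tz": the shift along the tool's x, y, z in m; "rx", "ry", "rz": the turn, a rotation vector about the tool's x, y, z in rad; "jaw": the opening, from 0 (shut) to 1 (fully open). In form: [{"tx": .., "ty": .., "tz": .., "rx": .., "ry": .., "rz": .., "jaw": ..}, ...]. A call has 1 to 12 rows; each row is the pose to reach, as a shift and turn from the pose commanded when the call began, along the tool's axes at that moment; what a row does not reach only later rows make up. A row lasts 1/8 s, in which the tool goes at most 62.5 mm and 10.7 degrees, less where a joint would pass 70% of its speed; a pose out of reach is approached as far as the arm can. A call with a gripper value outside its range is refused whole. The fingers move at their own pace and stop on an object; "grip_force" is the grip in N (left out, the last holds). Time passes only in rows, so rows that repeat a pose let the fingers close. It gives the time, the measured TCP pose, the force and the opening at its end, in the units of the state.
- ctrl.get_state(): the state, without advancing time (a new reading comes with each control period).
- get_image(name): name is "side" or "top" or "wrist"; returns the picture (400x640x3 uint8, red, green, blue); there is no depth.
- camera_info(name): a dict with "intrinsics" (3x3 intrinsics, pixels), "k1" (the pictures are not rectified: a ray, as slopes to the right and down, at radius r is drawn at 1 + k1 r^2 times it, then the intrinsics apply), "R" (3x3) and "t" (3): a world point X has camera coordinates R X + t. Camera axes: x right, y down, z forward; pixel columns grow to the right and rows downward; lengths in m; the calibration is good to about 2 mm. A picture is of the moment at which its call begins: read the wrist's pose just before it. camera_info takes no time and is no camera call; for the wrist camera it gives the pose at the moment of the call.
- ctrl.close_job(): hands the job in, once; it reports no verdict.
The state is a dict: "time": time; "joint_positions": joint angles; "qd": joint speeds; "joint_torque": joint torques, N m; "position": TCP position; "tool_rot": TCP orientation; "ft_force": force on the tool from outside, world axes, zero at the start; "torque": the same for the moment, N m; "grip_width": opening from 0.0 (shut) to 1.0 (fully open).
Only numpy, scipy, OpenCV 4.12 (cv2) and the standard library are available. Lean on these libraries where they do the work, as an engineer would, in place of code of your own. Each camera call takes 0.05 s, during which the arm holds its last target.

## Task

Load the polishing spindle: first set the loose steel bell cup, mouth down, over the shaft so that it nests fully and squarely on the cup already there, and let go of it. Then grip the bare shaft between the fingers, feel for its flat, and turn the shaft until the flat (red stripe) faces the brass pointer on the housing. Last, slide the brass collar all the way down the shaft onto the cup with its set screw (red mark) squarely on the flat, still in line with the pointer, and finish while holding it there: gripped by its sides and pressed down on the cup with clearly more than its own weight; leave everything else where it stands.

Things in the scene. Friction and masses are not known exactly. Their poses are not given: they have to be found in the camera images.
- housing: Grey bearing housing fixed to the bench: block 110 (x) x 90 (y) x 40 mm tall on a 150 x 70 x 12 mm foot. Origin: centre of the underside, on the vertical shaft axis. Its x axis points from the shaft to the brass pointer. A steel bell cup, the same shape as the loose one, is fixed on top of it, mouth down, from 40 to 70 mm above the bench. It does not turn with the shaft.
- shaft_base (a point): Point on the shaft axis at the housing's top face, 40 mm above the bench. The vertical steel shaft, 24 mm in diameter, passes through the fixed cup and ends 122 mm above the bench (82 mm above this point); its last 8 mm taper to 0.6 of the width. One flat runs along its whole length, 8 mm from the axis and about 18 mm wide: 20 mm across from flat to round, 24 mm elsewhere.
- pointer (a point): Inner tip of the brass wedge pointer on the housing's top face, 35 mm from the shaft axis along the housing's +x, 44 mm above the bench.
- spindle (a joint): Angle of the shaft in the housing (rad), positive anticlockwise seen from above; at 0 its flat faces the pointer. It turns freely against a light friction (0.05 N m) and stays where it is left; at the start it reads 0.6 to 1.5.
- flat (a point): Centre of the red stripe on the shaft's flat, 8 mm from the shaft axis, 100 mm above the bench; x points straight out of the flat, z up. A red stripe on the shaft's end also points to the flat. Fingers closed square on the flat stand 20 mm apart, about 21 mm when 0.35 rad off square, 24 mm on the round; closing them does not turn the shaft by itself.
- cup: Loose steel bell cup, about 90 g, standing mouth down on the bench. 30 mm tall; outside 60 mm in diameter up to 10 mm height (the band to grip), then a cone to 37 mm at the top. Solid crown 15 mm thick with a 30 mm hole through it. Hollow below: mouth 56 mm, narrowing to 39 mm at 15 mm height. Origin: centre of its underside, z up. Nested on the fixed cup its underside lies 15 mm above that cup's underside, i.e. 55 mm above the bench, and its top 85 mm.
- collar: Brass shaft collar, about 140 g, standing on the bench: a straight tube, 40 mm outside, 32 mm tall, 28 mm bore, so it slides loosely on the 24 mm shaft. Origin: centre of its underside, z up. The set screw lies along its +x; the screw's tip (6 mm wide, 11 to 21 mm above the underside) sticks into the bore to 9.5 mm from the axis, so it passes the shaft only on the flat, within about 0.3 rad. Seated on the nested cup its underside is 85 mm above the bench.
- set_screw (a point): Outer end of the collar's set screw, a dark dot on its side, 20 mm from the collar's axis along the collar's +x, 16 mm above its underside. A red mark on the top rim marks the same side.
- jar: Amber jar with white cap, 48 mm wide, 65 mm tall; to be left alone.
- tumbler: Clear plastic tumbler, 60 mm wide, 60 mm tall; to be left alone.
- screwdriver: Orange-handled screwdriver lying down; to be left alone.
- washer: Loose steel ring, 34 mm wide, 8 mm thick; to be left alone.
- brush: Hand brush lying down; to be left alone.
- bar_green: Green polishing bar 85 x 45 x 30 mm; to be left alone.
- bar_yellow: Yellow polishing bar 85 x 45 x 30 mm; to be left alone.
- stud_tray: Black tray of small bright studs 80 x 170 x 12 mm; to be left alone.
There are look-alikes about, which are no part of the job. Of the things that look like the housing, the smaller one is meant. There is more than one size of the cup; the one meant has the size given above.

How it is judged:
By the outcome, as a careful person would: the job done as asked, in the order asked, and still so for the second after the job is handed in, while the arm keeps its last pose, push and grip.
It also fails if it takes over 64 s, if anything falls off the work surface, if the arm or the gripper's body presses on something with over 40 N, if the wrist force passes 120 N, or if a joint passes its speed limit or range.

## Working session

There is one attempt and no reset: what is moved stays moved. The work goes in short steps, Python scripts to look and compute and a tool call to move; the robot and the scene stay as the last step left them, time stands still between calls to the robot, and variables do not carry over. Pictures are saved under pics/ and viewed, and the job is handed in when it is done.

Besides the shell and the picture viewer there is one more tool, called after "Call:" by a JSON object that holds its "fn" and its "kwargs", one argument or row to a line. carry_out: Moves the arm, as the interface text tells. Its arguments: {"type":"object","properties":{"commands":{"type":"array"},"grip_force":{"type":"number"}},"required":["commands"]}

```bash
ls; mkdir -p pics; cat > h.py <<'E'
import numpy as np, cv2
from scipy.spatial.transform import Rotation as R
from bench import ctrl, get_image, camera_info
def save(name,fn):
    ci=camera_info(name); im=get_image(name); cv2.imwrite('pics/'+fn,cv2.cvtColor(im,cv2.COLOR_RGB2BGR))
    np.savez('pics/'+fn[:-4]+'.npz',K=ci['intrinsics'],k1=ci['k1'],R=ci['R'],t=ci['t'])
    return im
def load(fn):
    d=np.load('pics/'+fn+'.npz'); return cv2.imread('pics/'+fn+'.png'),d
def dist(d): return np.array([float(d['k1']),0,0,0])
def ray(d,uv):
    uv=np.asarray(uv,float).reshape(-1,1,2)
    p=cv2.undistortPoints(uv,d['K'],dist(d)).reshape(-1,2)
    c=-d['R'].T@d['t']
    return c,(np.c_[p,np.ones(len(p))]@d['R'])
def plane(d,uv,z):
    c,r=ray(d,uv); return c+r*((z-c[2])/r[:,2])[:,None]
def proj(d,X):
    X=np.asarray(X,float).reshape(-1,3)
    return cv2.projectPoints(X,cv2.Rodrigues(d['R'])[0],d['t'],d['K'],dist(d))[0].reshape(-1,2)
E
python3 - <<'E'
from h import *
s=ctrl.get_state();print(s)
for n in ['side','top','wrist']:
    save(n,n+'0.png'); ci=camera_info(n); print(n,ci)
E
```

```text
pics
{'time': 0.0, 'joint_positions': array([-1.17591198,  0.32183506, -0.07007649,  1.45169864,  0.02263444,
        1.37077927, -0.05692812]), 'qd': array([-3.02007673e-05, -1.25038644e-03, -7.21947494e-04, -9.05961243e-04,
        8.19534547e-04,  1.19214641e-03, -6.91823595e-04]), 'joint_torque': array([ 1.31760762e-04, -4.91293502e+01, -4.03269734e-01, -3.12519407e+01,
       -6.37760991e-02,  4.39606409e-02,  1.76724748e-04]), 'position': array([0.24142677, 0.60289863, 0.22144176]), 'tool_rot': array([-5.94480144e-01, -3.08459520e+00,  3.01500018e-03]), 'ft_force': array([-0.21331946,  0.2755466 ,  0.3994007 ]), 'torque': array([0.05555511, 0.00602627, 0.02670437]), 'grip_width': 1.0007568833831069}
side {'intrinsics': array([[498.07575144,   0.        , 322.96911249],
       [  0.        , 498.07575144, 200.57147123],
       [  0.        ,   0.        ,   1.        ]]), 'k1': 0.019486428478202703, 'R': array([[ 0.89335615, -0.44893343,  0.01932771],
       [-0.31104844, -0.64886811, -0.69441993],
       [ 0.32428945,  0.61435246, -0.71931037]]), 't': array([-0.46132179,  0.196
[... 172 characters left out ...]
     ,   1.        ]]), 'k1': -0.035989565596417264, 'R': array([[-2.50739018e-02, -9.99685220e-01, -8.71971563e-04],
       [-9.97648892e-01,  2.50784580e-02, -6.37789918e-02],
       [ 6.37807832e-02, -7.29266715e-04, -9.97963667e-01]]), 't': array([-0.01313073,  0.48007346,  1.32679308])}
wrist {'intrinsics': array([[322.59653879,   0.        , 319.05209379],
       [  0.        , 322.59653879, 200.56099661],
       [  0.        ,   0.        ,   1.        ]]), 'k1': -0.06659271861668324, 'R': array([[ 0.3722589 ,  0.92812819, -0.00116943],
       [ 0.88982751, -0.35653825,  0.28475864],
       [ 0.26387557, -0.10704453, -0.95859853]]), 't': array([-0.65028696, -0.034715  ,  0.39165737])}
```

View pics/top0.png

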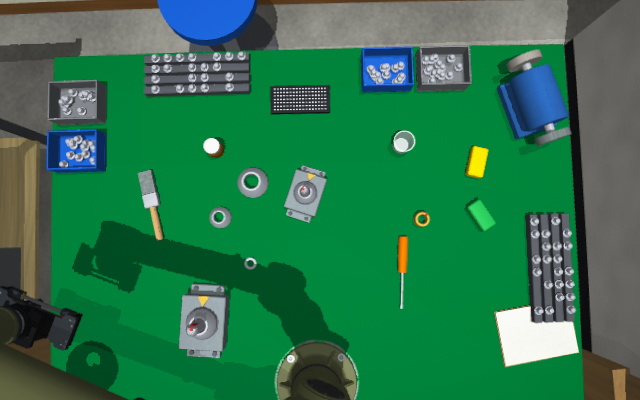

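View pics/side0.png

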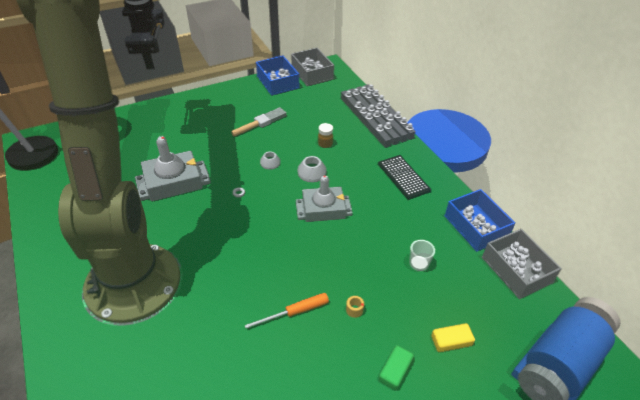

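View pics/wrist0.png

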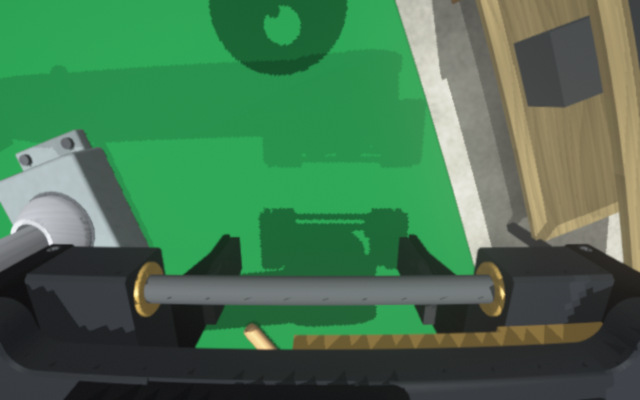

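```bash
python3 - <<'E'
from h import *
im,d=load('top0')
c=im[140:370,130:350]; cv2.imwrite('pics/c1.png',cv2.resize(c,None,fx=2.6,fy=2.6,interpolation=cv2.INTER_CUBIC))
a=im[160:240,200:340]; b=im[195:245,390:450]
a=cv2.resize(a,None,fx=5.7,fy=5.7,interpolation=cv2.INTER_CUBIC);cv2.imwrite('pics/c2.png',a)
cv2.imwrite('pics/c3.png',cv2.resize(b,None,fx=10,fy=10,interpolation=cv2.INTER_CUBIC))
print(plane(d,[[220,217],[252,182],[305,190],[422,219]],0.02))
for u,v in [((209.5,217),(231,217)),((237,182),(268,182))]: print(np.linalg.norm(np.diff(plane(d,[u,v],0.005),axis=0)))
E
```

```text
[[ 0.46495757  0.25691427  0.02      ]
 [ 0.56091495  0.16588286  0.02      ]
 [ 0.53461393  0.01786196  0.02      ]
 [ 0.44521272 -0.30656821  0.02      ]]
0.06090741925408746
0.08800604325458247
```

View pics/c1.png

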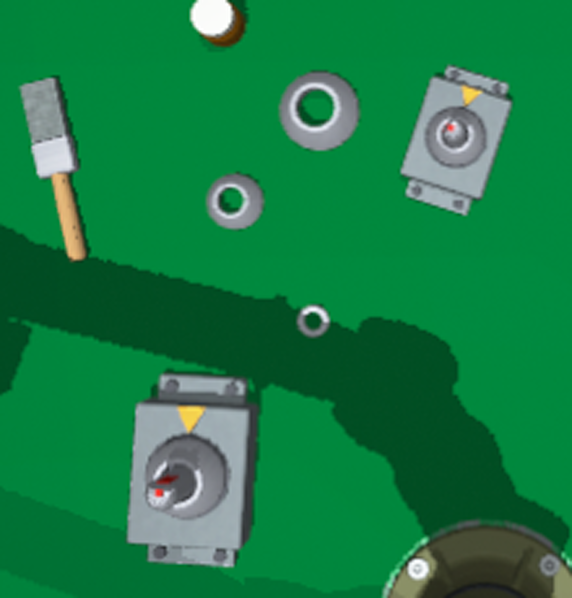

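View pics/c2.png

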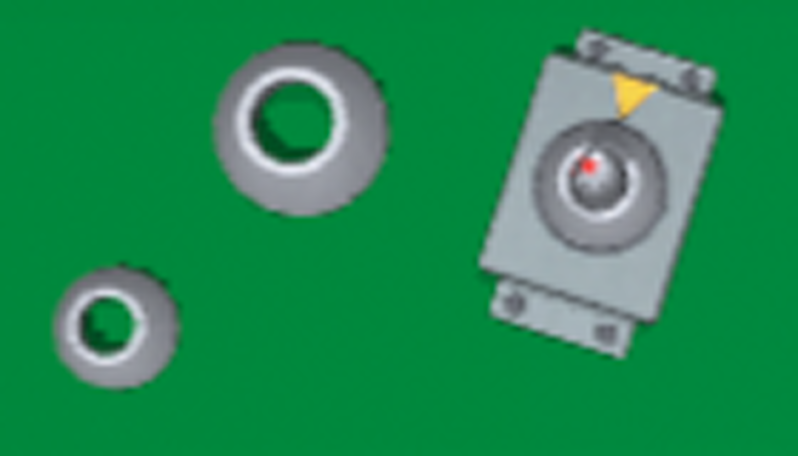

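View pics/c3.png

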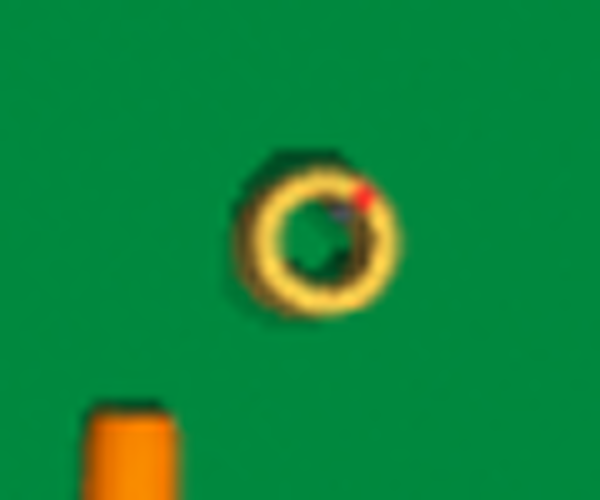

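```bash
python3 - <<'E'
from h import *
im,d=load('top0')
print('cam',-d['R'].T@d['t'])
hsv=cv2.cvtColor(im,cv2.COLOR_BGR2HSV)
def nong(box):
    x0,y0,x1,y1=box; h=hsv[y0:y1,x0:x1]
    m=(~((h[...,0]>50)&(h[...,0]<80)&(h[...,1]>150))).astype(np.uint8)
    cs,_=cv2.findContours(m,cv2.RETR_EXTERNAL,cv2.CHAIN_APPROX_NONE)
    c=max(cs,key=cv2.contourArea); return c+np.array([x0,y0])
for n,box,z in [('cup',(200,200,240,235),.005),('big',(230,160,275,205),.005)]:
    c=nong(box); P=plane(d,c.reshape(-1,2),z)[:,:2]
    e=cv2.minEnclosingCircle(P.astype(np.float32)); f=cv2.fitEllipse(P.astype(np.float32)); print(n,e,f)
# collar top: bright brass
h=hsv[205:235,405:440]
m=((h[...,0]>15)&(h[...,0]<32)&(h[...,1]>100)&(h[...,2]>170)).astype(np.uint8)
r=(((h[...,0]<9)|(h[...,0]>172))&(h[...,1]>130)&(h[...,2]>150)).astype(np.uint8)
pts=cv2.findNonZero(m|r).reshape(-1,2)+[405,205]
P=plane(d,pts,.032)[:,:2].astype(np.float32); cc=cv2.minEnclosingCircle(P);print('collar',cc, P.mean(0))
pr=cv2.findNonZero(r).reshape(-1,2)+[405,205]; q=plane(d,pr,.032)[:,:2].mean(0); print('red',q,np.arctan2(*(q-cc[0])[::-1]))
# housing
co=np.array([(550,55),(720,105),(655,322),(482,265)])/5.7+[200,160]
P=plane(d,co,.04);print(P,P.mean(0),np.linalg.norm(np.diff(P,axis=0),axis=1))
hx=P[0]+P[1]-P[2]-P[3];print('heading',np.arctan2(hx[1],hx[0]))
c=plane(d,np.array([[600,186]])/5.7+[200,160],.045);print('fixed cup c',c)
print('ptip',plane(d,np.array([[626,117]])/5.7+[200,160],.044))
h=hsv[180:205,295:315]; r=(((h[...,0]<9)|(h[...,0]>172))&(h[...,1]>100)&(h[...,2]>150)).astype(np.uint8)
pr=cv2.findNonZero(r).reshape(-1,2)+[295,180];print(pr); print('red',plane(d,pr.mean(0),.122))
print(plane(d,np.array([[598,180]])/5.7+[200,160],.122))
E
```

```text
cam [ 0.39399162 -0.02419852  1.35469844]
cup ((0.46620818972587585, 0.2602353096008301), 0.0316217839717865) ((0.46585914492607117, 0.2603318691253662), (0.05869106203317642, 0.061418429017066956), 174.5736083984375)
big ((0.562127411365509, 0.1670936644077301), 0.04417823627591133) ((0.5624209046363831, 0.16699174046516418), (0.08482253551483154, 0.08613628894090652), 129.37452697753906)
collar ((0.44537922739982605, -0.30372825264930725), 0.01916566677391529) [ 0.444955   -0.30366498]
red [ 0.45648545 -0.31466309] -0.7776230098517625
[[ 0.58960101  0.0394534   0.04      ]
 [ 0.56312433 -0.042313    0.04      ]
 [ 0.45876916 -0.00829997  0.04      ]
 [ 0.48838141  0.07446839  0.04      ]] [0.52496898 0.01582721 0.04      ] [0.08594625 0.10975832 0.08790613]
heading -0.32395141537513167
fixed cup c [[0.5247084  0.01651814 0.045     ]]
ptip [[0.557927   0.00323969 0.044     ]]
[[302 188]
 [303 188]
 [302 189]
 [303 189]]
red [[0.52792429 0.02101772 0.122     ]]
[[0.5197763  0.01496788 0.122     ]]
```

```bash
cat >> h.py <<'E'
def st():
    s=ctrl.get_state(); return s, R.from_rotvec(s['tool_rot'])
def yaw(r): v=r.apply([0,1,0]); return np.arctan2(v[1],v[0])
def delta(target, yawy=None):
    """shift in tool axes + rz to reach TCP target with tool straight down and jaw axis azimuth yawy"""
    s,r=st(); p=s['position']; out=r.inv().apply(np.array(target)-p)
    rv=None
    if yawy is not None:
        y=np.array([np.cos(yawy),np.sin(yawy),0]); z=np.array([0,0,-1.]); x=np.cross(y,z)
        T=R.from_matrix(np.c_[x,y,z]); rv=(r.inv()*T).as_rotvec()
    print('shift',np.round(out,4),'turn',None if rv is None else np.round(rv,4)); return out,rv
def rep():
    s,r=st(); print('t%.2f'%s['time'],'p',np.round(s['position'],4),'yawy %.3f'%yaw(r),'z',np.round(r.apply([0,0,1]),4),'F',np.round(s['ft_force'],2),'M',np.round(s['torque'],2),'w %.2fmm'%(s['grip_width']*87),'q7 %.2f'%s['joint_positions'][6])
E
python3 - <<'E'
from h import *
rep(); im,d=load('wrist0'); s,r=st()
c=-d['R'].T@d['t']; print('cam in tool',r.inv().apply(c-s['position'])); print('cam axes in tool',r.inv().as_matrix()@d['R'].T)
print('tcp px',proj(d,s['position']), proj(d,s['position']+r.apply([0,.03,0])), proj(d,s['position']+[0,0,-.2]))
delta([0.466,0.2602,0.15],0.8)
E
```

```text
t0.15 p [0.2414 0.6031 0.2217] yawy 1.190 z [-5.0e-04 -1.3e-03 -1.0e+00] F [-0.02 -0.05  0.88] M [-0.01  0.03  0.  ] w 87.09mm q7 -0.06
cam in tool [ 0.07783053  0.00093249 -0.16269312]
cam axes in tool [[-7.03661297e-04 -9.58619030e-01 -2.84691167e-01]
 [ 9.99999752e-01 -6.70652089e-04 -2.13428706e-04]
 [ 1.36680933e-05 -2.84691246e-01  9.58619264e-01]]
tcp px [[317.46911339 251.71747463]] [[371.61988605 251.59195403]] [[318.53768483 175.57161454]]
shift [-0.3359 -0.2348  0.0721] turn [-0.0014  0.0004  0.3901]
```

Call:
{"fn": "carry_out", "kwargs": {
  "commands": [
    {"tx":-0.336,"ty":-0.235,"tz":0.072,"rz":0.39},
    {"tx":-0.336,"ty":-0.235,"tz":0.072,"rz":0.39},
    {"tx":-0.336,"ty":-0.235,"tz":0.072,"rz":0.39},
    {"tx":-0.336,"ty":-0.235,"tz":0.072,"rz":0.39},
    {"tx":-0.336,"ty":-0.235,"tz":0.072,"rz":0.39},
    {"tx":-0.336,"ty":-0.235,"tz":0.072,"rz":0.39},
    {"tx":-0.336,"ty":-0.235,"tz":0.072,"rz":0.39},
    {"tx":-0.336,"ty":-0.235,"tz":0.072,"rz":0.39},
    {"tx":-0.336,"ty":-0.235,"tz":0.072,"rz":0.39},
    {"tx":-0.336,"ty":-0.235,"tz":0.072,"rz":0.39}
  ]
}}

```text
invalid input
```

```bash
python3 - <<'E'
from h import *
rep(); save('wrist','w1.png'); delta([0.466,0.2602,0.15],0.8)
E
```

```text
t0.15 p [0.2414 0.6031 0.2217] yawy 1.190 z [-5.0e-04 -1.3e-03 -1.0e+00] F [-0.02 -0.05  0.88] M [-0.01  0.03  0.  ] w 87.09mm q7 -0.06
shift [-0.3358 -0.2348  0.0722] turn [-1.100e-03  3.000e-04  3.901e-01]
```

View pics/w1.png

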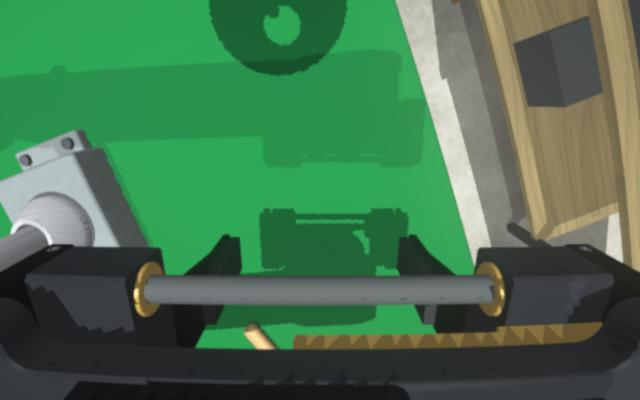

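Call:
{"fn": "carry_out", "kwargs": {
  "commands": [
    {"tx":-0.336,"ty":-0.235,"tz":0.072,"rx":0,"ry":0,"rz":0.39,"jaw":1},
    {"tx":-0.336,"ty":-0.235,"tz":0.072,"rx":0,"ry":0,"rz":0.39,"jaw":1},
    {"tx":-0.336,"ty":-0.235,"tz":0.072,"rx":0,"ry":0,"rz":0.39,"jaw":1},
    {"tx":-0.336,"ty":-0.235,"tz":0.072,"rx":0,"ry":0,"rz":0.39,"jaw":1},
    {"tx":-0.336,"ty":-0.235,"tz":0.072,"rx":0,"ry":0,"rz":0.39,"jaw":1},
    {"tx":-0.336,"ty":-0.235,"tz":0.072,"rx":0,"ry":0,"rz":0.39,"jaw":1},
    {"tx":-0.336,"ty":-0.235,"tz":0.072,"rx":0,"ry":0,"rz":0.39,"jaw":1},
    {"tx":-0.336,"ty":-0.235,"tz":0.072,"rx":0,"ry":0,"rz":0.39,"jaw":1},
    {"tx":-0.336,"ty":-0.235,"tz":0.072,"rx":0,"ry":0,"rz":0.39,"jaw":1},
    {"tx":-0.336,"ty":-0.235,"tz":0.072,"rx":0,"ry":0,"rz":0.39,"jaw":1}
  ]
}}

```text
time: 1.45
position: [0.4654, 0.2621, 0.1507]
tool_rot: [-1.177, -2.913, -0.001]
ft_force: [-0.3, 0.2, -0.1]
grip_width: 0.998
```

```bash
python3 - <<'E'
from h import *
rep(); save('wrist','w1.png'); delta([0.466,0.2602,0.15],0.8)
E
```

```text
t1.45 p [0.4654 0.2621 0.1507] yawy 0.803 z [ 0.e+00  6.e-04 -1.e+00] F [-0.25  0.21 -0.07] M [ 0.02 -0.01 -0.01] w 86.83mm q7 0.27
shift [-0.0016 -0.0009  0.0007] turn [ 0.0004 -0.0003  0.0028]
```

View pics/w1.png

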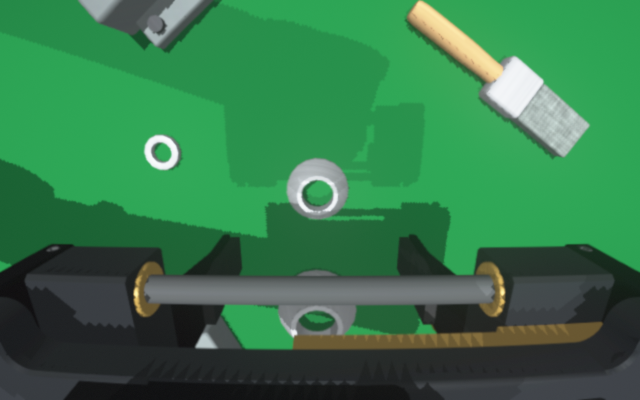

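The wrist view shows the small cup at (317,188). The big cup is behind the bar at (317,310), the washer at (161,152) and the brush at the upper right.

```bash
python3 - <<'E'
from h import *
im,d=load('w1')
hsv=cv2.cvtColor(im,cv2.COLOR_BGR2HSV)[150:230,275:360]
m=(hsv[...,1]<60).astype(np.uint8)
cs,h=cv2.findContours(m,cv2.RETR_CCOMP,cv2.CHAIN_APPROX_NONE)
for i,c in enumerate(cs):
    if cv2.contourArea(c)>100:
        c=c.reshape(-1,2)+[275,150]
        for z in (0.005,.03):
            P=plane(d,c,z)[:,:2].astype(np.float32); print(h[0][i][3],z,cv2.fitEllipse(P)[:2],cv2.minEnclosingCircle(P)[1])
cv2.imwrite('pics/c4.png',cv2.resize(im[150:230,275:360],None,fx=6,fy=6))
E
```

```text
-1 0.005 ((0.4658464193344116, 0.2604561448097229), (0.059044089168310165, 0.06088290736079216)) 0.030947798863053322
-1 0.03 ((0.46130868792533875, 0.26504695415496826), (0.05426133796572685, 0.05595119670033455)) 0.028449028730392456
0 0.005 ((0.469021201133728, 0.25790873169898987), (0.027768593281507492, 0.03086569719016552)) 0.0158917848020792
0 0.03 ((0.46422630548477173, 0.26270592212677), (0.025519244372844696, 0.028365472331643105)) 0.014612577855587006
```

View pics/c4.png

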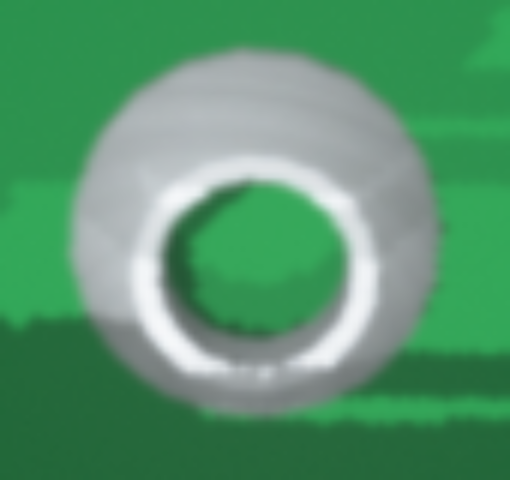

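This crop confirms it. Of the two loose cups in the top view, (220,217) measures 60 mm across and (252,182) measures 86 mm, so (220,217) is the one meant. Of the two housings, (305,192) is smaller than (202,322), so it is the one meant. Next I descend on the cup.

```bash
python3 - <<'E'
from h import *
delta([0.4656,0.2604,0.0045],0.8)
E
```

```text
shift [-0.0013 -0.0011  0.1462] turn [ 0.0004 -0.0003  0.0028]
```

Call:
{"fn": "carry_out", "kwargs": {
  "commands": [
    {"tx":-0.0013,"ty":-0.001,"tz":0.06,"rx":0,"ry":0,"rz":0,"jaw":1},
    {"tx":-0.0013,"ty":-0.001,"tz":0.11,"rx":0,"ry":0,"rz":0,"jaw":1},
    {"tx":-0.0013,"ty":-0.001,"tz":0.135,"rx":0,"ry":0,"rz":0,"jaw":1},
    {"tx":-0.0013,"ty":-0.001,"tz":0.146,"rx":0,"ry":0,"rz":0,"jaw":1},
    {"tx":-0.0013,"ty":-0.001,"tz":0.146,"rx":0,"ry":0,"rz":0,"jaw":1},
    {"tx":-0.0013,"ty":-0.001,"tz":0.146,"rx":0,"ry":0,"rz":0,"jaw":1}
  ]
}}

```text
time: 2.25
position: [0.4675, 0.2597, 0.006]
tool_rot: [1.18, 2.91, 0.004]
ft_force: [-0.8, -0.1, 0.5]
grip_width: 1.003
```

```bash
python3 - <<'E'
from h import *
rep(); delta([0.4656,0.2604,0.0045],0.8)
E
```

```text
t2.25 p [0.4675 0.2597 0.006 ] yawy 0.800 z [ 0.0022  0.0016 -1.    ] F [-0.81 -0.08  0.49] M [-0.09  0.03 -0.03] w 87.29mm q7 0.31
shift [ 0.0018 -0.0008  0.0015] turn [0.0027 0.0004 0.0004]
```

Call:
{"fn": "carry_out", "kwargs": {
  "commands": [
    {"tx":0.001,"ty":0,"tz":0.001,"rx":0,"ry":0,"rz":0,"jaw":0.75},
    {"tx":0.001,"ty":0,"tz":0.001,"rx":0,"ry":0,"rz":0,"jaw":0.6},
    {"tx":0.001,"ty":0,"tz":0.001,"rx":0,"ry":0,"rz":0,"jaw":0.6},
    {"tx":0.001,"ty":0,"tz":0.001,"rx":0,"ry":0,"rz":0,"jaw":0.6},
    {"tx":0.001,"ty":0,"tz":0.001,"rx":0,"ry":0,"rz":0,"jaw":0.6}
  ],
  "grip_force": 20
}}

```text
time: 2.88
position: [0.4658, 0.2595, 0.0037]
tool_rot: [1.181, 2.911, 0.0]
ft_force: [-0.1, -1.2, 1.1]
grip_width: 0.676
```

```bash
python3 - <<'E'
from h import *
rep(); delta([0.4656,0.2604,0.0045],0.8)
E
```

```text
t2.88 p [0.4658 0.2595 0.0037] yawy 0.800 z [ 1.e-04  1.e-04 -1.e+00] F [-0.08 -1.21  1.14] M [-0.12  0.07  0.08] w 58.82mm q7 0.31
shift [ 0.0008  0.0005 -0.0008] turn [ 0.0002 -0.     -0.    ]
```

```bash
python3 - <<'E'
from h import *
delta([0.468,0.072,0.185],0.8)
E
```

```text
shift [-0.1322 -0.1329 -0.1813] turn [ 0.0002 -0.     -0.    ]
```

Call:
{"fn": "carry_out", "kwargs": {
  "commands": [
    {"tx":0,"ty":0,"tz":-0.03,"rx":0,"ry":0,"rz":0,"jaw":0.6},
    {"tx":0,"ty":0,"tz":-0.08,"rx":0,"ry":0,"rz":0,"jaw":0.6},
    {"tx":0,"ty":0,"tz":-0.13,"rx":0,"ry":0,"rz":0,"jaw":0.6},
    {"tx":-0.02,"ty":-0.02,"tz":-0.181,"rx":0,"ry":0,"rz":0,"jaw":0.6},
    {"tx":-0.055,"ty":-0.055,"tz":-0.181,"rx":0,"ry":0,"rz":0,"jaw":0.6},
    {"tx":-0.095,"ty":-0.095,"tz":-0.181,"rx":0,"ry":0,"rz":0,"jaw":0.6},
    {"tx":-0.12,"ty":-0.12,"tz":-0.181,"rx":0,"ry":0,"rz":0,"jaw":0.6},
    {"tx":-0.132,"ty":-0.133,"tz":-0.181,"rx":0,"ry":0,"rz":0,"jaw":0.6},
    {"tx":-0.132,"ty":-0.133,"tz":-0.181,"rx":0,"ry":0,"rz":0,"jaw":0.6},
    {"tx":-0.132,"ty":-0.133,"tz":-0.181,"rx":0,"ry":0,"rz":0,"jaw":0.6}
  ]
}}

```text
time: 4.12
position: [0.4676, 0.074, 0.1844]
tool_rot: [-1.177, -2.912, -0.001]
ft_force: [-0.7, 0.3, -1.1]
grip_width: 0.67
```

```bash
python3 - <<'E'
from h import *
rep(); im=save('wrist','w2.png'); save('side','s2.png')
E
```

```text
t4.12 p [0.4676 0.074  0.1844] yawy 0.802 z [-2.e-04  5.e-04 -1.e+00] F [-0.71  0.3  -1.05] M [-0.01 -0.03  0.  ] w 58.32mm q7 0.58
```

View pics/w2.png

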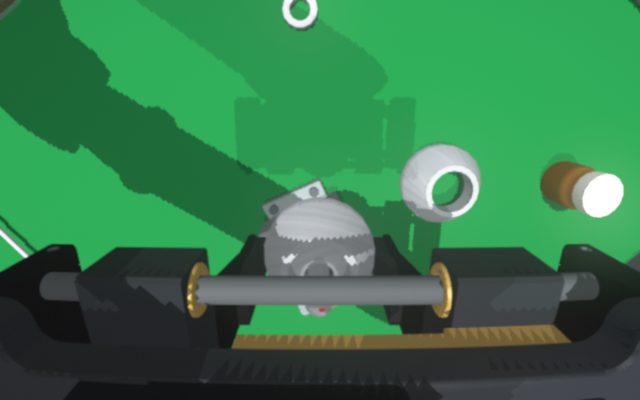

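View pics/s2.png

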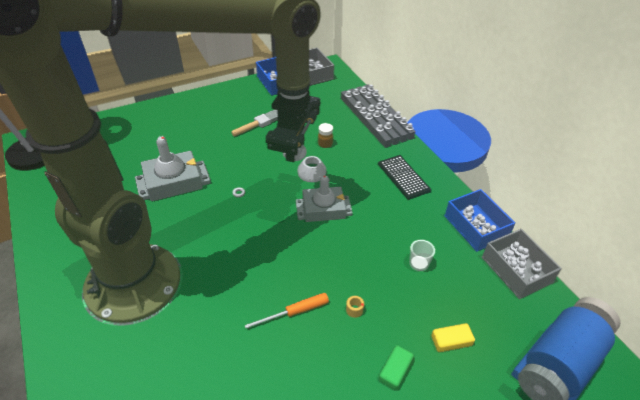

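The wrist view shows the cup held level at (318,230) and the housing hidden behind it. Image-up turns out to be tool +x, so I'll pass to the far side to look at the shaft.

```bash
python3 - <<'E'
from h import *
delta([0.585,-0.043,0.185],0.8)
E
```

```text
shift [-0.1656 -0.0025 -0.0006] turn [-0.0001 -0.0002  0.0028]
```

Call:
{"fn": "carry_out", "kwargs": {
  "commands": [
    {"tx":-0.04,"ty":-0.002,"tz":0,"rx":0,"ry":0,"rz":0,"jaw":0.6},
    {"tx":-0.09,"ty":-0.002,"tz":0,"rx":0,"ry":0,"rz":0,"jaw":0.6},
    {"tx":-0.14,"ty":-0.002,"tz":0,"rx":0,"ry":0,"rz":0,"jaw":0.6},
    {"tx":-0.165,"ty":-0.002,"tz":0,"rx":0,"ry":0,"rz":0,"jaw":0.6},
    {"tx":-0.165,"ty":-0.002,"tz":0,"rx":0,"ry":0,"rz":0,"jaw":0.6},
    {"tx":-0.165,"ty":-0.002,"tz":0,"rx":0,"ry":0,"rz":0,"jaw":0.6}
  ]
}}

```text
time: 4.97
position: [0.5842, -0.0424, 0.1841]
tool_rot: [-1.177, -2.911, -0.0]
ft_force: [0.2, -0.3, -1.4]
grip_width: 0.67
```

```bash
python3 - <<'E'
from h import *
rep(); im=save('wrist','w3.png'); im=cv2.imread('pics/w3.png'); cv2.imwrite('pics/w3c.png',cv2.resize(im[20:260,200:440],None,fx=2.4,fy=2.4,interpolation=cv2.INTER_CUBIC))
E
```

```text
t4.97 p [ 0.5842 -0.0424  0.1841] yawy 0.802 z [-1.4e-03  9.0e-04 -1.0e+00] F [ 0.15 -0.29 -1.43] M [-0.    0.02  0.  ] w 58.33mm q7 0.93
```

View pics/w3.png

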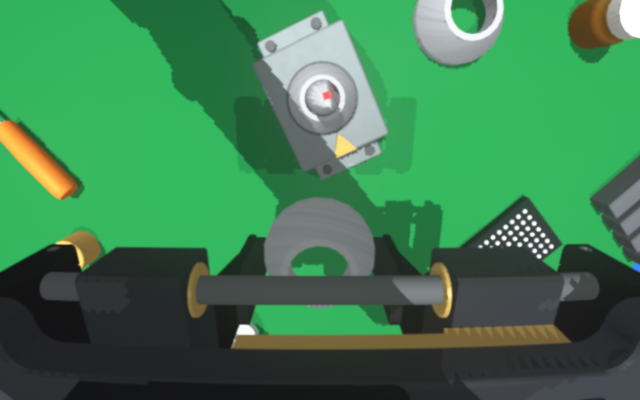

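View pics/w3c.png

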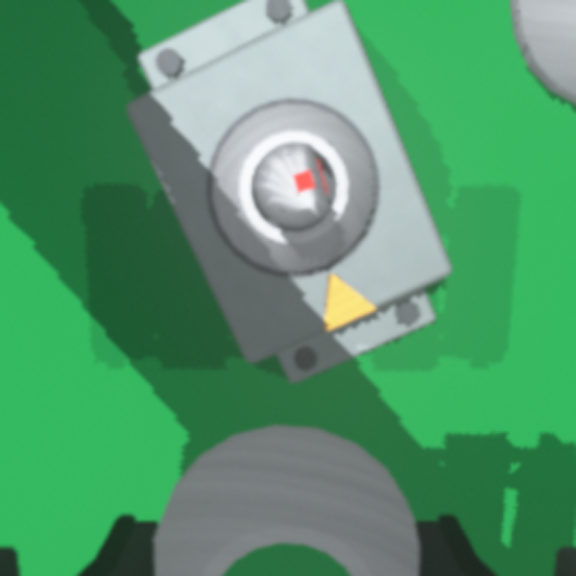

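```bash
python3 - <<'E'
from h import *
im,d=load('w3')
f=lambda pts:np.array(pts,float)/2.4+[200,20]
P=plane(d,f([(127,103),(345,0),(450,270),(248,362)]),.04); print(P[:,:2],P.mean(0)); hx=P[2]+P[3]-P[0]-P[1];print('head',np.arctan2(hx[1],hx[0]))
print('sides',np.linalg.norm(P-np.roll(P,-1,0),axis=1))
for n,p,z in [('cup',(294,187),.05),('ring',(297,187),.07),('ptip',(333,275),.044),('red end',(303,181),.122),('flat stripe',(322,172),.1)]:
    print(n,plane(d,f([p]),z))
for x in ([.525,.0162],[.5265,.0162],[.525,.018]): print(proj(d,[[*x,.122],[*x,.07],[*x,.05]])*2.4-np.array([480,48]))
E
```

```text
[[ 0.46074403 -0.00364031]
 [ 0.49147957  0.07871142]
 [ 0.59082046  0.04217601]
 [ 0.5618818  -0.04047063]] [0.52623147 0.01919412 0.04      ]
head -0.35081539391772704
sides [0.08790041 0.10584635 0.08756662 0.10763513]
cup [[0.52608248 0.01959161 0.05      ]]
ring [[0.52698819 0.01986474 0.07      ]]
ptip [[0.56004819 0.00785943 0.044     ]]
red end [[0.52734545 0.02083041 0.122     ]]
flat stripe [[0.52930473 0.02762514 0.1       ]]
[[285.18453435 186.70710258]
 [285.2993754  190.37588907]
 [285.33279116 191.44354939]]
[[288.92426092 190.7055987 ]
 [288.33436955 193.61802227]
 [288.16267723 194.4657947 ]]
[[289.82901663 182.0503967 ]
 [289.06708039 186.60155442]
 [288.84544909 187.92560811]]
```

```bash
python3 - <<'E'
from h import *
im,d=load('w3')
p=np.array([0.5842,-0.0424,0.1841]); t=np.linspace(0,2*np.pi,200)
o=im.copy()
for z,r in ((-.004,.03),(.006,.03),(.026,.0185),(.026,.015)):
    q=proj(d,np.c_[p[0]+r*np.cos(t),p[1]+r*np.sin(t),p[2]+z+0*t]); cv2.polylines(o,[np.round(q*16).astype(int)],True,(0,0,255),1,cv2.LINE_AA,4)
H=np.array([.5263,.0194])
for z,r in ((.04,.03),(.05,.03),(.07,.0185),(.07,.015),(.122,.0072),(.114,.012)):
    q=proj(d,np.c_[H[0]+r*np.cos(t),H[1]+r*np.sin(t),z+0*t]); cv2.polylines(o,[np.round(q*16).astype(int)],True,(255,0,255),1,cv2.LINE_AA,4)
cv2.imwrite('pics/w3o.png',cv2.resize(o[40:340,200:440],None,fx=2,fy=2,interpolation=cv2.INTER_CUBIC)[:600])
im,d=load('s2'); cv2.imwrite('pics/s2c.png',cv2.resize(im[140:230,280:370],None,fx=6,fy=6,interpolation=cv2.INTER_CUBIC))
E
```

```text
(no output)
```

View pics/w3o.png

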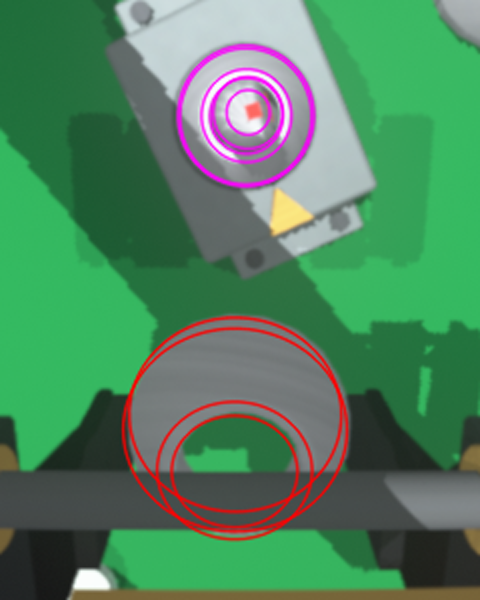

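View pics/s2c.png

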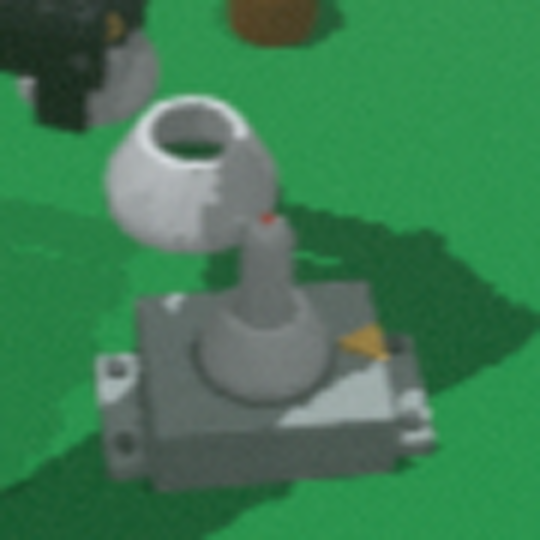

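```bash
python3 - <<'E'
from h import *
im,d=load('s2')
f=lambda pts:np.array(pts,float)/6+[280,140]
print(plane(d,f([(268,222)]),.122)); c,r=ray(d,f([(268,222)])); print(c,r)
for x in ([.5252,.0175],[.525,.0162],[.5263,.0194]):
  t=np.linspace(0,2*np.pi,100); 
  print(x,proj(d,[[*x,.122],[*x,.04]]).dot(6*np.eye(2))-np.array([280,140])*6, [ (q[:,0].min()-280)*6 for q in [proj(d,np.c_[x[0]+.03*np.cos(t),x[1]+.03*np.sin(t),.045+0*t])]],[ (q[:,0].max()-280)*6 for q in [proj(d,np.c_[x[0]+.03*np.cos(t),x[1]+.03*np.sin(t),.045+0*t])]])
x=[0.4676,0.074]
q=proj(d,np.c_[x[0]+.03*np.cos(t),x[1]+.03*np.sin(t),.188+0*t]); print('held cup expected',(q.min(0)-[280,140])*6,(q.max(0)-[280,140])*6)
q=proj(d,np.c_[x[0]+.0185*np.cos(t),x[1]+.0185*np.sin(t),.2104+0*t]); print('held cup top expected',(q.min(0)-[280,140])*6,(q.max(0)-[280,140])*6)
E
```

```text
[[0.52642681 0.01532504 0.122     ]]
[ 0.08051264 -0.82360326  1.01679388] [[ 0.34205382  0.64352885 -0.68638246]]
[0.5252, 0.0175] [[263.24515616 219.74274614]
 [259.53652022 350.76266652]] [np.float64(193.8355346094803)] [np.float64(325.63004356157126)]
[0.525, 0.0162] [[264.17702226 221.72403285]
 [260.42566835 352.74096757]] [np.float64(194.68545311849823)] [np.float64(326.56387224600815)]
[0.5263, 0.0194] [[263.53565077 216.30619351]
 [259.81857904 347.32878996]] [np.float64(194.19192042591123)] [np.float64(325.83896210305136)]
held cup expected [15.37220251 19.46475886] [156.48425464 111.10674428]
held cup top expected [40.72409543 -4.21533678] [128.85601342  52.18724185]
```

```bash
python3 - <<'E'
from h import *
delta([.5256,.0174,0.137],0.8)
E
```

```text
shift [0.0835 0.0022 0.0474] turn [ 0.0001 -0.0014  0.0025]
```

Call:
{"fn": "carry_out", "kwargs": {
  "commands": [
    {"tx":0.04,"ty":0.002,"tz":0,"rx":0,"ry":0,"rz":0,"jaw":0.6},
    {"tx":0.075,"ty":0.002,"tz":0,"rx":0,"ry":0,"rz":0,"jaw":0.6},
    {"tx":0.0835,"ty":0.002,"tz":0.01,"rx":0,"ry":0,"rz":0,"jaw":0.6},
    {"tx":0.0835,"ty":0.002,"tz":0.035,"rx":0,"ry":0,"rz":0,"jaw":0.6},
    {"tx":0.0835,"ty":0.002,"tz":0.047,"rx":0,"ry":0,"rz":0,"jaw":0.6},
    {"tx":0.0835,"ty":0.002,"tz":0.047,"rx":0,"ry":0,"rz":0,"jaw":0.6},
    {"tx":0.0835,"ty":0.002,"tz":0.047,"rx":0,"ry":0,"rz":0,"jaw":0.6}
  ]
}}

```text
time: 5.9
position: [0.5268, 0.0151, 0.1382]
tool_rot: [1.181, 2.91, 0.001]
ft_force: [0.2, -0.0, -0.4]
grip_width: 0.675
```

```bash
python3 - <<'E'
from h import *
rep(); save('wrist','w4.png'); save('side','s4.png'); 
im,d=load('s4'); cv2.imwrite('pics/s4c.png',cv2.resize(im[130:230,270:370],None,fx=6,fy=6,interpolation=cv2.INTER_CUBIC))
E
```

```text
t5.90 p [0.5268 0.0151 0.1382] yawy 0.800 z [ 0.0011  0.     -1.    ] F [ 0.16 -0.04 -0.36] M [-0.06  0.    0.01] w 58.69mm q7 0.78
```

View pics/w4.png

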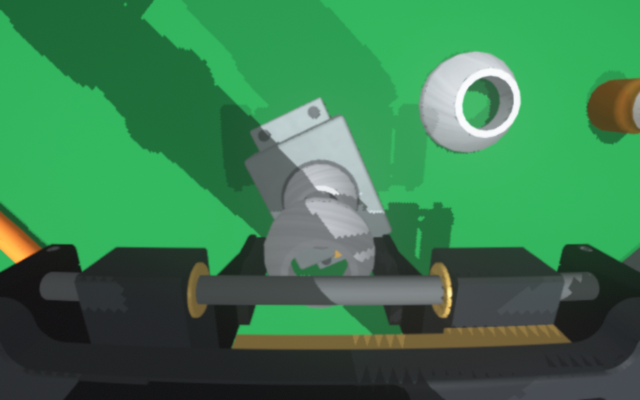

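View pics/s4c.png

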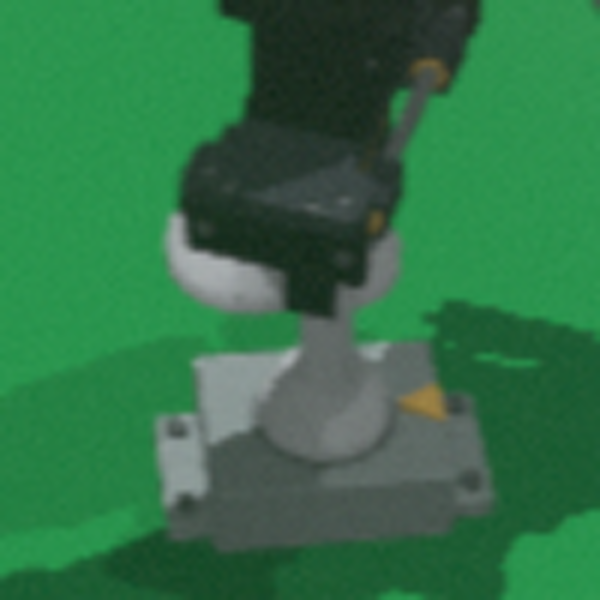

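```bash
python3 - <<'E'
from h import *
rep(); delta([.5256,.0174,0.137],0.8)
im,d=load('w4'); cv2.imwrite('pics/w4c.png',cv2.resize(im[140:320,220:420],None,fx=4,fy=3.3,interpolation=cv2.INTER_CUBIC))
E
```

```text
t6.00 p [0.5269 0.0152 0.1384] yawy 0.800 z [ 1.5e-03  2.0e-04 -1.0e+00] F [ 0.52  0.03 -0.45] M [-0.03  0.06 -0.02] w 58.40mm q7 0.78
shift [0.0025 0.0007 0.0013] turn [ 0.0011  0.0009 -0.0003]
```

View pics/w4c.png

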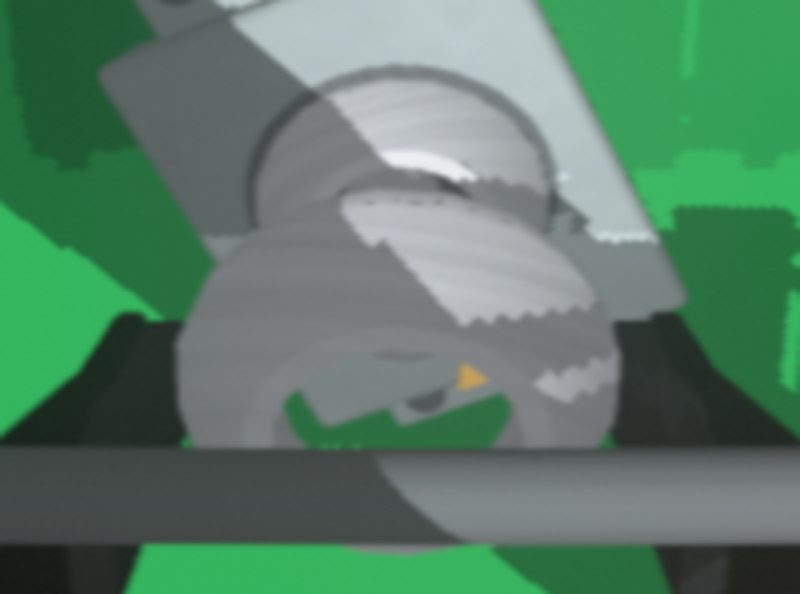

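Call:
{"fn": "carry_out", "kwargs": {
  "commands": [
    {"tx":0.0016,"ty":0.0005,"tz":0.01,"rx":0,"ry":0,"rz":0,"jaw":0.6},
    {"tx":0.0016,"ty":0.0005,"tz":0.02,"rx":0,"ry":0,"rz":0,"jaw":0.6},
    {"tx":0.0016,"ty":0.0005,"tz":0.03,"rx":0,"ry":0,"rz":0,"jaw":0.6},
    {"tx":0.0016,"ty":0.0005,"tz":0.04,"rx":0,"ry":0,"rz":0,"jaw":0.6},
    {"tx":0.0016,"ty":0.0005,"tz":0.05,"rx":0,"ry":0,"rz":0,"jaw":0.6},
    {"tx":0.0016,"ty":0.0005,"tz":0.05,"rx":0,"ry":0,"rz":0,"jaw":0.6},
    {"tx":0.0016,"ty":0.0005,"tz":0.05,"rx":0,"ry":0,"rz":0,"jaw":0.6},
    {"tx":0.0016,"ty":0.0005,"tz":0.05,"rx":0,"ry":0,"rz":0,"jaw":0.6}
  ]
}}

```text
time: 7.0
position: [0.5258, 0.0168, 0.088]
tool_rot: [1.181, 2.91, 0.001]
ft_force: [-0.2, 0.6, -0.5]
grip_width: 0.67
```

```bash
python3 - <<'E'
from h import *
rep(); delta([.5256,.0164,0.0587],0.8); save('wrist','w5.png'); save('side','s5.png'); 
im,d=load('s5'); a=cv2.resize(im[130:230,270:370],None,fx=5,fy=5,interpolation=cv2.INTER_CUBIC);im,d=load('w5');b=cv2.resize(im[140:340,220:420],None,fx=1.5,fy=2.5,interpolation=cv2.INTER_CUBIC); cv2.imwrite('pics/s5c.png',np.hstack([a,b]))
E
```

```text
t7.00 p [0.5258 0.0168 0.088 ] yawy 0.800 z [ 1.e-03  3.e-04 -1.e+00] F [-0.17  0.55 -0.5 ] M [-0.03 -0.02 -0.02] w 58.32mm q7 0.80
shift [-0.0001 -0.0005  0.0293] turn [ 0.0009  0.0005 -0.    ]
```

View pics/s5c.png

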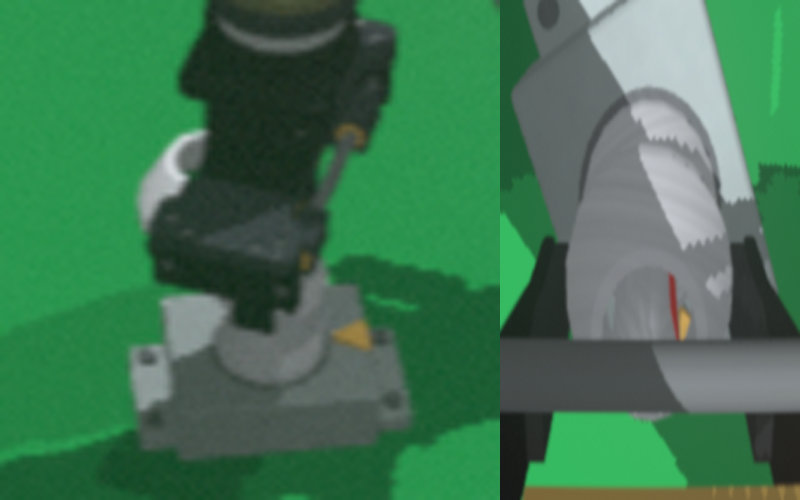

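The shaft is through the hole with no side force. I'll lower the cup the rest of the way.

Call:
{"fn": "carry_out", "kwargs": {
  "commands": [
    {"tx":0,"ty":-0.0002,"tz":0.01,"rx":0,"ry":0,"rz":0,"jaw":0.6},
    {"tx":0,"ty":-0.0002,"tz":0.018,"rx":0,"ry":0,"rz":0,"jaw":0.6},
    {"tx":0,"ty":-0.0002,"tz":0.024,"rx":0,"ry":0,"rz":0,"jaw":0.6},
    {"tx":0,"ty":-0.0002,"tz":0.027,"rx":0,"ry":0,"rz":0,"jaw":0.6},
    {"tx":0,"ty":-0.0002,"tz":0.028,"rx":0,"ry":0,"rz":0,"jaw":0.6},
    {"tx":0,"ty":-0.0002,"tz":0.028,"rx":0,"ry":0,"rz":0,"jaw":0.6},
    {"tx":0,"ty":-0.0002,"tz":0.028,"rx":0,"ry":0,"rz":0,"jaw":0.6}
  ]
}}

```text
time: 7.98
position: [0.5255, 0.0167, 0.0598]
tool_rot: [1.181, 2.911, 0.001]
ft_force: [-0.3, -0.1, -2.2]
grip_width: 0.671
```

```bash
python3 - <<'E'
from h import *
rep()
E
```

```text
t7.97 p [0.5255 0.0167 0.0598] yawy 0.800 z [ 5.e-04  2.e-04 -1.e+00] F [-0.25 -0.12 -2.18] M [-0.03  0.    0.01] w 58.42mm q7 0.82
```

Call:
{"fn": "carry_out", "kwargs": {
  "commands": [
    {"tx":0,"ty":0,"tz":0.001,"rx":0,"ry":0,"rz":0,"jaw":0.6},
    {"tx":0,"ty":0,"tz":0.002,"rx":0,"ry":0,"rz":0,"jaw":0.6},
    {"tx":0,"ty":0,"tz":0.002,"rx":0,"ry":0,"rz":0,"jaw":0.6},
    {"tx":0,"ty":0,"tz":0.002,"rx":0,"ry":0,"rz":0,"jaw":0.6}
  ]
}}

```text
time: 8.48
position: [0.5255, 0.0167, 0.0587]
tool_rot: [1.181, 2.911, 0.001]
ft_force: [-3.4, -0.5, 7.7]
grip_width: 0.673
```

```bash
python3 - <<'E'
from h import *
rep()
E
```

```text
t8.47 p [0.5255 0.0167 0.0587] yawy 0.800 z [ 3.e-04  6.e-04 -1.e+00] F [-3.43 -0.48  7.68] M [-0.09  0.63  0.02] w 58.58mm q7 0.82
```

Call:
{"fn": "carry_out", "kwargs": {
  "commands": [
    {"tx":0,"ty":0,"tz":0.002,"rx":0,"ry":0,"rz":0,"jaw":0.72},
    {"tx":0,"ty":0,"tz":0.002,"rx":0,"ry":0,"rz":0,"jaw":0.85},
    {"tx":0,"ty":0,"tz":0.0,"rx":0,"ry":0,"rz":0,"jaw":1},
    {"tx":0,"ty":0,"tz":0.0,"rx":0,"ry":0,"rz":0,"jaw":1},
    {"tx":0,"ty":0,"tz":-0.02,"rx":0,"ry":0,"rz":0,"jaw":1},
    {"tx":0,"ty":0,"tz":-0.06,"rx":0,"ry":0,"rz":0,"jaw":1},
    {"tx":-0.04,"ty":0,"tz":-0.1,"rx":0,"ry":0,"rz":0,"jaw":1},
    {"tx":-0.08,"ty":0,"tz":-0.1,"rx":0,"ry":0,"rz":0,"jaw":1},
    {"tx":-0.08,"ty":0,"tz":-0.1,"rx":0,"ry":0,"rz":0,"jaw":1},
    {"tx":-0.08,"ty":0,"tz":-0.1,"rx":0,"ry":0,"rz":0,"jaw":1}
  ]
}}

```text
time: 9.72
position: [0.5819, -0.0385, 0.1568]
tool_rot: [-1.18, -2.91, 0.0]
ft_force: [0.0, 1.3, 0.4]
grip_width: 0.998
```

```bash
python3 - <<'E'
from h import *
rep(); save('wrist','w6.png'); save('side','s6.png'); 
im,d=load('s6'); a=cv2.resize(im[140:230,280:370],None,fx=5,fy=5,interpolation=cv2.INTER_CUBIC);im,d=load('w6');b=cv2.resize(im[20:200,220:420],None,fx=1.75,fy=2.5,interpolation=cv2.INTER_CUBIC); cv2.imwrite('pics/s6c.png',np.hstack([a,b]))
b=cv2.resize(im[20:200,220:420],None,fx=3,fy=3,interpolation=cv2.INTER_CUBIC); cv2.imwrite('pics/w6c.png',b)
E
```

```text
t9.72 p [ 0.5819 -0.0385  0.1568] yawy 0.800 z [-1.7e-03  5.0e-04 -1.0e+00] F [0.01 1.32 0.37] M [-0.04  0.03  0.04] w 86.84mm q7 0.93
```

View pics/s6c.png

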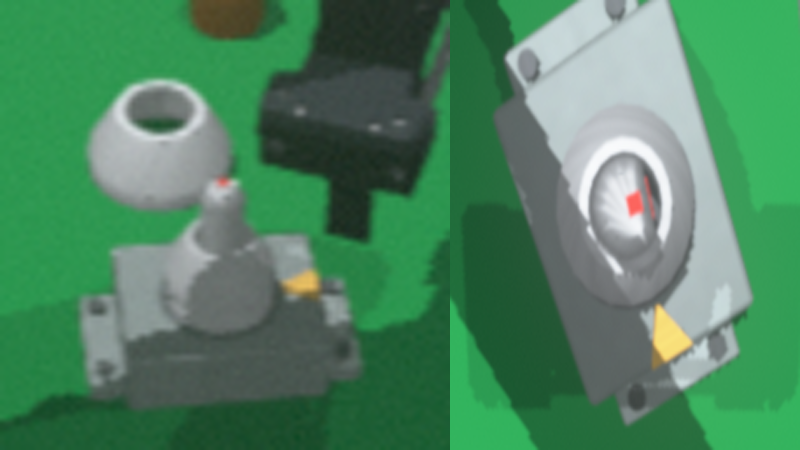

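View pics/w6c.png

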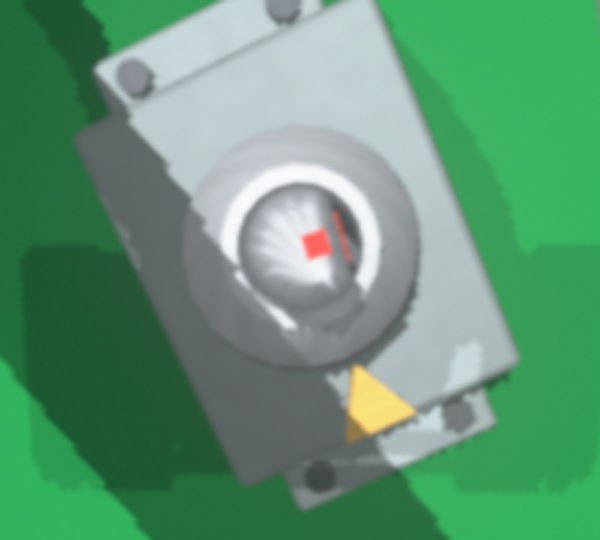

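Nested squarely: the ring is concentric at (300,245) in the crop, and the side view is upright. The flat's stripe is at crop (342,237). Next I refine the angles.

```bash
python3 - <<'E'
from h import *
im,d=load('w6')
f=lambda pts:np.array(pts,float)/3+[220,20]
def az(a,b,z):
    P=plane(d,f([a,b]),z); v=P[1]-P[0]; return np.arctan2(v[1],v[0]),np.linalg.norm(v)
print('L',az((75,140),(245,487),.04),'R',az((375,0),(520,358),.04),'far',az((245,487),(520,358),.04),'near',az((75,140),(375,0),.04))
print('stripe chord',az((335,213),(349,262),.1), 'end sq', az((301,236),(308,258),.122), az((322,231),(330,252),.122))
for n,p,z in [('cup base',(301,247),.06),('ring',(300,247),.085),('ptip',(354,366),.044),('redend',(316,244),.122),('shaft end?',(300,246),.118)]: print(n,plane(d,f([p]),z)[0])
# lines via edge detection
g=cv2.cvtColor(im,cv2.COLOR_BGR2GRAY); l=cv2.createLineSegmentDetector().detect(g[10:200,220:420])[0].reshape(-1,4)+[220,10,220,10]
for s in l:
    n=np.hypot(s[2]-s[0],s[3]-s[1])
    if n>35:
        P=plane(d,s.reshape(2,2),.04); v=P[1]-P[0]; print(np.round(s),'az mod 90: %.3f'%((np.arctan2(v[1],v[0])+.785)%(np.pi/2)-.785))
E
```

```text
L (np.float64(-0.3372966483606569), np.float64(0.10707506873566296)) R (np.float64(-0.33840143803664446), np.float64(0.10353417704751608)) far (np.float64(1.2463932433235376), np.float64(0.08809918691711364)) near (np.float64(1.2062399539777797), np.float64(0.08823903035802493))
stripe chord (np.float64(-0.47353210199317075), np.float64(0.01079903005111658)) end sq (np.float64(-0.4522252902475716), np.float64(0.0044125702456853455)) (np.float64(-0.38980861218211704), np.float64(0.004297401617679715))
cup base [0.52542748 0.01915751 0.06      ]
ring [0.52539353 0.01875322 0.085     ]
ptip [0.55909367 0.00743726 0.044     ]
redend [0.52739133 0.02108232 0.122     ]
shaft end? [0.52544702 0.01859937 0.118     ]
[314.   9. 250.  42.] az mod 90: -0.344
[359. 155. 391. 141.] az mod 90: -0.352
[392. 139. 342.  17.] az mod 90: -0.337
[264. 193. 220. 140.] az mod 90: -0.122
[253.  85. 298. 177.] az mod 90: -0.336
[274.  48. 310.  30.] az mod 90: -0.338
[229. 147. 226. 107.] az mod 90: -0.770
```

```bash
python3 - <<'E'
from h import *
rep();delta([.5250,.0172,0.1568],1.12)
E
```

```text
t9.82 p [ 0.5818 -0.0378  0.157 ] yawy 0.801 z [-1.4e-03  8.0e-04 -1.0e+00] F [-0.03  0.07  0.18] M [ 0.03 -0.03 -0.01] w 87.12mm q7 0.93
shift [ 0.0791 -0.      0.0003] turn [-1.000e-04 -1.600e-03 -3.185e-01]
```

Call:
{"fn": "carry_out", "kwargs": {
  "commands": [
    {"tx":0.04,"ty":0,"tz":0,"rx":0,"ry":0,"rz":-0.16,"jaw":1},
    {"tx":0.079,"ty":0,"tz":0,"rx":0,"ry":0,"rz":-0.32,"jaw":1},
    {"tx":0.079,"ty":0,"tz":0,"rx":0,"ry":0,"rz":-0.32,"jaw":1},
    {"tx":0.079,"ty":0,"tz":0,"rx":0,"ry":0,"rz":-0.32,"jaw":0.8},
    {"tx":0.079,"ty":0,"tz":0,"rx":0,"ry":0,"rz":-0.32,"jaw":0.6},
    {"tx":0.079,"ty":0,"tz":0,"rx":0,"ry":0,"rz":-0.32,"jaw":0.6}
  ]
}}

```text
time: 10.58
position: [0.5264, 0.0152, 0.1575]
tool_rot: [0.705, 3.061, -0.001]
ft_force: [-0.1, -0.6, 0.5]
grip_width: 0.74
```

```bash
python3 - <<'E'
from h import *
rep();delta([.5250,.0172,0.090],1.12); save('wrist','w7.png')
im,d=load('w7'); s,r=st(); p=s['position']; print(proj(d,[[.525,.0172,.122],[.525,.0172,.085]]))
cv2.imwrite('pics/w7c.png',cv2.resize(im[100:340,170:470],None,fx=2.4,fy=2.4,interpolation=cv2.INTER_CUBIC))
E
```

```text
t10.57 p [0.5264 0.0152 0.1575] yawy 1.118 z [ 0.e+00 -4.e-04 -1.e+00] F [-0.11 -0.58  0.47] M [-0.02 -0.03  0.03] w 64.37mm q7 1.08
shift [0.0021 0.0012 0.0675] turn [-0.0004  0.0002 -0.0017]
[[319.37183298 225.27413255]
 [319.33036582 207.98071632]]
```

View pics/w7c.png

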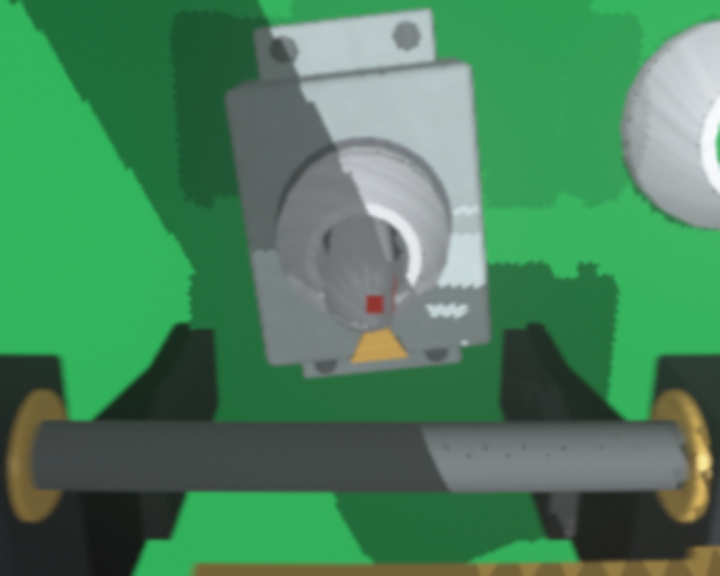

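Call:
{"fn": "carry_out", "kwargs": {
  "commands": [
    {"tx":0.002,"ty":0.001,"tz":0.02,"rx":0,"ry":0,"rz":0,"jaw":0.5},
    {"tx":0.002,"ty":0.001,"tz":0.04,"rx":0,"ry":0,"rz":0,"jaw":0.5},
    {"tx":0.002,"ty":0.001,"tz":0.06,"rx":0,"ry":0,"rz":0,"jaw":0.5},
    {"tx":0.002,"ty":0.001,"tz":0.067,"rx":0,"ry":0,"rz":0,"jaw":0.4},
    {"tx":0.002,"ty":0.001,"tz":0.067,"rx":0,"ry":0,"rz":0,"jaw":0.3},
    {"tx":0.002,"ty":0.001,"tz":0.067,"rx":0,"ry":0,"rz":0,"jaw":0.15},
    {"tx":0.002,"ty":0.001,"tz":0.067,"rx":0,"ry":0,"rz":0,"jaw":0.1},
    {"tx":0.002,"ty":0.001,"tz":0.067,"rx":0,"ry":0,"rz":0,"jaw":0.1},
    {"tx":0.002,"ty":0.001,"tz":0.067,"rx":0,"ry":0,"rz":0,"jaw":0.1}
  ],
  "grip_force": 8
}}

```text
time: 11.75
position: [0.5246, 0.0162, 0.0913]
tool_rot: [0.704, 3.061, -0.002]
ft_force: [-2.7, -5.2, 4.3]
grip_width: 0.227
```

```bash
python3 - <<'E'
from h import *
rep()
E
```

```text
t11.75 p [0.5246 0.0162 0.0913] yawy 1.119 z [ 1.0e-04 -1.3e-03 -1.0e+00] F [-2.7  -5.18  4.26] M [-1.08  0.59  0.03] w 19.73mm q7 1.11
```

Call:
{"fn": "carry_out", "kwargs": {
  "commands": [
    {"tx":0,"ty":-0.001,"tz":0,"rx":0,"ry":0,"rz":0,"jaw":0.35},
    {"tx":0,"ty":-0.001,"tz":0,"rx":0,"ry":0,"rz":-0.15,"jaw":0.4},
    {"tx":0,"ty":-0.001,"tz":0,"rx":0,"ry":0,"rz":-0.3,"jaw":0.4},
    {"tx":0,"ty":-0.001,"tz":0,"rx":0,"ry":0,"rz":-0.3,"jaw":0.3},
    {"tx":0,"ty":-0.001,"tz":0,"rx":0,"ry":0,"rz":-0.3,"jaw":0.1},
    {"tx":0,"ty":-0.001,"tz":0,"rx":0,"ry":0,"rz":-0.3,"jaw":0.1},
    {"tx":0,"ty":-0.001,"tz":0,"rx":0,"ry":0,"rz":-0.3,"jaw":0.1},
    {"tx":0,"ty":-0.001,"tz":0,"rx":0,"ry":0,"rz":-0.3,"jaw":0.1}
  ]
}}

```text
time: 12.75
position: [0.5243, 0.017, 0.0906]
tool_rot: [0.237, 3.132, 0.001]
ft_force: [0.7, 1.2, 1.2]
grip_width: 0.247
```

```bash
python3 - <<'E'
from h import *
rep()
E
```

```text
t12.75 p [0.5243 0.017  0.0906] yawy 1.420 z [ 3.e-04  3.e-04 -1.e+00] F [0.66 1.16 1.2 ] M [ 0.14 -0.06 -0.07] w 21.52mm q7 1.41
```

Call:
{"fn": "carry_out", "kwargs": {
  "commands": [
    {"tx":0,"ty":0,"tz":0,"rx":0,"ry":0,"rz":0,"jaw":0.35},
    {"tx":0,"ty":0,"tz":0,"rx":0,"ry":0,"rz":0.15,"jaw":0.4},
    {"tx":0,"ty":0,"tz":0,"rx":0,"ry":0,"rz":0.3,"jaw":0.4},
    {"tx":0,"ty":0,"tz":0,"rx":0,"ry":0,"rz":0.45,"jaw":0.4},
    {"tx":0,"ty":0,"tz":0,"rx":0,"ry":0,"rz":0.6,"jaw":0.4},
    {"tx":0,"ty":0,"tz":0,"rx":0,"ry":0,"rz":0.6,"jaw":0.3},
    {"tx":0,"ty":0,"tz":0,"rx":0,"ry":0,"rz":0.6,"jaw":0.1},
    {"tx":0,"ty":0,"tz":0,"rx":0,"ry":0,"rz":0.6,"jaw":0.1},
    {"tx":0,"ty":0,"tz":0,"rx":0,"ry":0,"rz":0.6,"jaw":0.1},
    {"tx":0,"ty":0,"tz":0,"rx":0,"ry":0,"rz":0.6,"jaw":0.1}
  ]
}}

```text
time: 14.0
position: [0.5245, 0.0172, 0.0906]
tool_rot: [1.151, 2.923, 0.001]
ft_force: [2.2, 1.7, -2.0]
grip_width: 0.247
```

```bash
python3 - <<'E'
from h import *
rep()
E
```

```text
t14.00 p [0.5245 0.0172 0.0906] yawy 0.821 z [ 7.e-04  4.e-04 -1.e+00] F [ 2.21  1.73 -2.03] M [ 0.35 -0.37  0.07] w 21.47mm q7 0.82
```

Off-square widths are equal: 21.5 mm at both 1.42 and 0.82, against 19.7 mm at 1.12. The flat is therefore square at 1.12, and I need to turn it to −0.338. I regrip square first.

```bash
python3 - <<'E'
from h import *
delta([.5244,.0164,0.0906],1.12)
E
```

```text
shift [-0.0005 -0.0007 -0.    ] turn [ 0.0008  0.0003 -0.2993]
```

Call:
{"fn": "carry_out", "kwargs": {
  "commands": [
    {"tx":0,"ty":0,"tz":0,"rx":0,"ry":0,"rz":0,"jaw":0.4},
    {"tx":-0.0005,"ty":-0.0007,"tz":0,"rx":0,"ry":0,"rz":-0.15,"jaw":0.4},
    {"tx":-0.0005,"ty":-0.0007,"tz":0,"rx":0,"ry":0,"rz":-0.3,"jaw":0.4},
    {"tx":-0.0005,"ty":-0.0007,"tz":0,"rx":0,"ry":0,"rz":-0.3,"jaw":0.3},
    {"tx":-0.0005,"ty":-0.0007,"tz":0,"rx":0,"ry":0,"rz":-0.3,"jaw":0.1},
    {"tx":-0.0005,"ty":-0.0007,"tz":0,"rx":0,"ry":0,"rz":-0.3,"jaw":0.1},
    {"tx":-0.0005,"ty":-0.0007,"tz":0,"rx":0,"ry":0,"rz":-0.3,"jaw":0.1},
    {"tx":-0.0005,"ty":-0.0007,"tz":0,"rx":0,"ry":0,"rz":-0.3,"jaw":0.1}
  ],
  "grip_force": 20
}}

```text
time: 15.0
position: [0.5242, 0.0163, 0.0906]
tool_rot: [0.702, 3.062, 0.001]
ft_force: [0.4, 1.7, -1.1]
grip_width: 0.22
```

```bash
python3 - <<'E'
from h import *
rep(); delta([.5233,.0186,0.0906],-0.338)
E
```

```text
t15.00 p [0.5242 0.0163 0.0906] yawy 1.120 z [ 3.e-04  3.e-04 -1.e+00] F [ 0.42  1.74 -1.07] M [ 0.34 -0.22 -0.09] w 19.10mm q7 1.12
shift [ 0.0018  0.0017 -0.    ] turn [ 4.0000e-04 -2.0000e-04  1.4579e+00]
```

Call:
{"fn": "carry_out", "kwargs": {
  "commands": [
    {"tx":0.0003,"ty":0,"tz":0,"rx":0,"ry":0,"rz":0.14,"jaw":0.1},
    {"tx":0.0006,"ty":0.0001,"tz":0,"rx":0,"ry":0,"rz":0.28,"jaw":0.1},
    {"tx":0.0008,"ty":0.0002,"tz":0,"rx":0,"ry":0,"rz":0.42,"jaw":0.1},
    {"tx":0.0011,"ty":0.0003,"tz":0,"rx":0,"ry":0,"rz":0.56,"jaw":0.1},
    {"tx":0.0013,"ty":0.0005,"tz":0,"rx":0,"ry":0,"rz":0.7,"jaw":0.1},
    {"tx":0.0015,"ty":0.0007,"tz":0,"rx":0,"ry":0,"rz":0.84,"jaw":0.1},
    {"tx":0.0017,"ty":0.0009,"tz":0,"rx":0,"ry":0,"rz":0.98,"jaw":0.1},
    {"tx":0.0018,"ty":0.0011,"tz":0,"rx":0,"ry":0,"rz":1.12,"jaw":0.1},
    {"tx":0.0019,"ty":0.0013,"tz":0,"rx":0,"ry":0,"rz":1.26,"jaw":0.1},
    {"tx":0.0019,"ty":0.0015,"tz":0,"rx":0,"ry":0,"rz":1.38,"jaw":0.1},
    {"tx":0.0019,"ty":0.0017,"tz":0,"rx":0,"ry":0,"rz":1.458,"jaw":0.1},
    {"tx":0.0019,"ty":0.0017,"tz":0,"rx":0,"ry":0,"rz":1.458,"jaw":0.1}
  ]
}}

```text
time: 16.5
position: [0.5238, 0.0188, 0.0906]
tool_rot: [2.562, 1.817, 0.002]
ft_force: [4.8, 2.0, -3.5]
grip_width: 0.224
```

```bash
python3 - <<'E'
from h import *
rep(); delta([.5233,.0186,0.0906],-0.338)
E
```

```text
t16.50 p [0.5238 0.0188 0.0906] yawy -0.337 z [ 1.5e-03  3.0e-04 -1.0e+00] F [ 4.81  1.99 -3.54] M [ 0.34 -0.65 -0.02] w 19.51mm q7 -0.32
shift [-0.0003 -0.0004 -0.    ] turn [ 0.0014 -0.0008  0.001 ]
```

Call:
{"fn": "carry_out", "kwargs": {
  "commands": [
    {"tx":0,"ty":0.0006,"tz":0,"rx":0,"ry":0,"rz":0,"jaw":0.1},
    {"tx":0,"ty":0.0006,"tz":0,"rx":0,"ry":0,"rz":0,"jaw":0.1},
    {"tx":0,"ty":0.0006,"tz":0,"rx":0,"ry":0,"rz":0,"jaw":0.4},
    {"tx":0,"ty":0.0006,"tz":0,"rx":0,"ry":0,"rz":0,"jaw":0.5},
    {"tx":0,"ty":0.0006,"tz":-0.02,"rx":0,"ry":0,"rz":0,"jaw":0.7},
    {"tx":0,"ty":0.0006,"tz":-0.06,"rx":0,"ry":0,"rz":0,"jaw":0.9},
    {"tx":-0.04,"ty":0.0006,"tz":-0.07,"rx":0,"ry":0,"rz":0,"jaw":1},
    {"tx":-0.075,"ty":0.0006,"tz":-0.07,"rx":0,"ry":0,"rz":0,"jaw":1},
    {"tx":-0.075,"ty":0.0006,"tz":-0.07,"rx":0,"ry":0,"rz":0,"jaw":1},
    {"tx":-0.075,"ty":0.0006,"tz":-0.07,"rx":0,"ry":0,"rz":0,"jaw":1}
  ]
}}

```text
time: 17.75
position: [0.4987, -0.0523, 0.1605]
tool_rot: [-2.563, -1.816, -0.0]
ft_force: [-0.7, 0.4, 0.0]
grip_width: 0.981
```

```bash
python3 - <<'E'
from h import *
rep(); save('wrist','w8.png')
im,d=load('w8')
cv2.imwrite('pics/w8c.png',cv2.resize(im[0:200,200:440],None,fx=3,fy=3,interpolation=cv2.INTER_CUBIC))
E
```

```text
t17.75 p [ 0.4987 -0.0523  0.1605] yawy -0.338 z [-2.e-04  5.e-04 -1.e+00] F [-0.67  0.41  0.05] M [-0.07  0.06  0.03] w 85.32mm q7 -0.26
```

View pics/w8c.png

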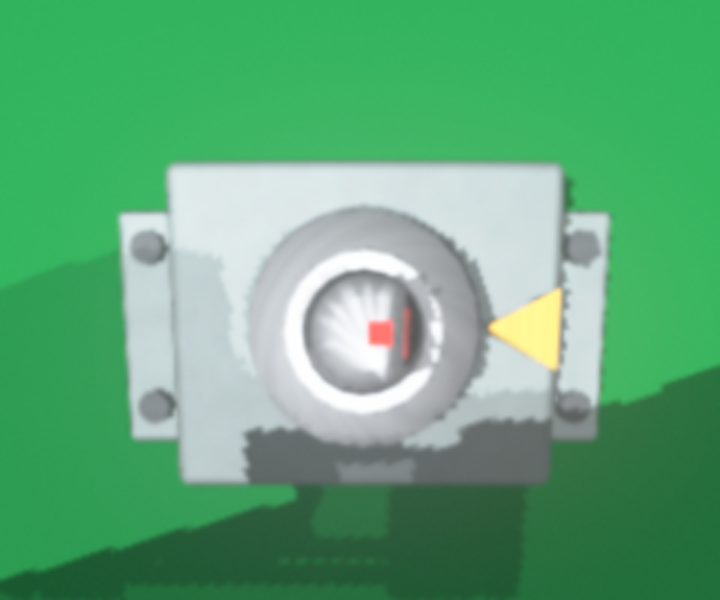

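The flat's stripe at crop (406,333) faces the pointer tip at (488,327). The cup ring is concentric. Next is the collar, the only brass ring, at top view (422,219).

```bash
python3 - <<'E'
from h import *
im,d=load('w8'); f=lambda pts:np.array(pts,float)/3+[200,0]
for n,p,z in [('ring',(362,331),.085),('ptip',(488,327),.044),('redend',(381,333),.122),('stripe',(407,333),.1)]: print(n,plane(d,f([p]),z)[0])
l=plane(d,f([(167,164),(562,163)]),.04);print('edge az',np.arctan2(*(l[1]-l[0])[1::-1]))
l=plane(d,f([(407,308),(405,357)]),.1);print('stripe az',np.arctan2(*(l[0]-l[1])[1::-1])-np.pi/2)
delta([.495,-.353,.16],.79)
E
```

```text
ring [0.52534142 0.01872683 0.085     ]
ptip [0.55892649 0.00753695 0.044     ]
redend [0.52884084 0.01762868 0.122     ]
stripe [0.53469704 0.01520286 0.1       ]
edge az -0.33594461674569365
stripe az -0.36822888296171197
shift [-0.2855  0.0959  0.0004] turn [-3.0000e-04 -2.0000e-04 -1.1269e+00]
```

Call:
{"fn": "carry_out", "kwargs": {
  "commands": [
    {"tx":-0.04,"ty":0.013,"tz":0,"rx":0,"ry":0,"rz":-0.16,"jaw":1},
    {"tx":-0.09,"ty":0.03,"tz":0,"rx":0,"ry":0,"rz":-0.33,"jaw":1},
    {"tx":-0.14,"ty":0.047,"tz":0,"rx":0,"ry":0,"rz":-0.5,"jaw":1},
    {"tx":-0.19,"ty":0.064,"tz":0,"rx":0,"ry":0,"rz":-0.67,"jaw":1},
    {"tx":-0.235,"ty":0.08,"tz":0,"rx":0,"ry":0,"rz":-0.84,"jaw":1},
    {"tx":-0.27,"ty":0.09,"tz":0,"rx":0,"ry":0,"rz":-1.0,"jaw":1},
    {"tx":-0.285,"ty":0.096,"tz":0,"rx":0,"ry":0,"rz":-1.127,"jaw":1},
    {"tx":-0.285,"ty":0.096,"tz":0,"rx":0,"ry":0,"rz":-1.127,"jaw":1},
    {"tx":-0.285,"ty":0.096,"tz":0,"rx":0,"ry":0,"rz":-1.127,"jaw":1},
    {"tx":-0.285,"ty":0.096,"tz":0,"rx":0,"ry":0,"rz":-1.127,"jaw":1}
  ]
}}

```text
time: 19.05
position: [0.4957, -0.3515, 0.1604]
tool_rot: [-1.195, -2.905, -0.002]
ft_force: [0.3, -0.4, -0.8]
grip_width: 1.001
```

```bash
python3 - <<'E'
from h import *
rep(); save('wrist','w9.png')
im,d=load('w9'); print(proj(d,[.4454,-.3037,.032]))
E
```

```text
t19.05 p [ 0.4957 -0.3515  0.1604] yawy 0.790 z [ 1.e-04  1.e-03 -1.e+00] F [ 0.29 -0.42 -0.79] M [-0.03 -0.01  0.  ] w 87.05mm q7 1.56
[[316.00791158 115.93808909]]
```

View pics/w9.png

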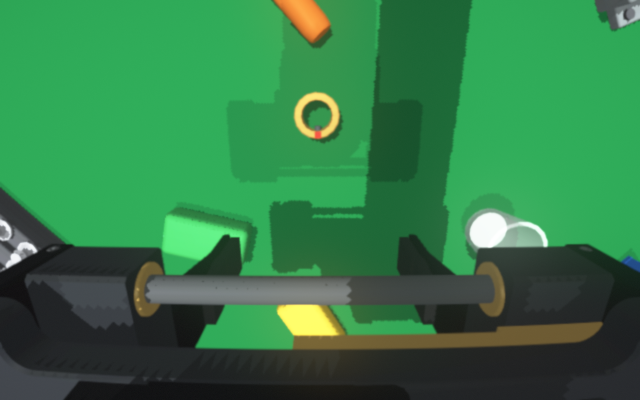

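```bash
python3 - <<'E'
from h import *
im,d=load('w9')
x0,y0=285,85
hsv=cv2.cvtColor(im,cv2.COLOR_BGR2HSV)[y0:150,x0:350]; h=hsv
red=(((h[...,0]<8)|(h[...,0]>172))&(h[...,1]>130)&(h[...,2]>120)).astype(np.uint8)
br=((h[...,0]>12)&(h[...,0]<32)&(h[...,1]>80)&(h[...,2]>150)).astype(np.uint8)
m=cv2.findNonZero(br|red).reshape(-1,2)+[x0,y0]
cs,_=cv2.findContours(cv2.morphologyEx(br|red,cv2.MORPH_CLOSE,np.ones((3,3))),cv2.RETR_CCOMP,cv2.CHAIN_APPROX_NONE)
for c in cs:
    if cv2.contourArea(c)>80:
        P=plane(d,c.reshape(-1,2)+[x0,y0],.032)[:,:2].astype(np.float32); e=cv2.fitEllipse(P); print(e,cv2.minEnclosingCircle(P))
pr=cv2.findNonZero(red).reshape(-1,2)+[x0,y0]; q=plane(d,pr.mean(0)[None],.032)[0,:2]; print('red',pr.mean(0),q)
for cxy in ([e[0][0],e[0][1]],): print(np.arctan2(q[1]-cxy[1],q[0]-cxy[0]))
cv2.imwrite('pics/w9c.png',cv2.resize(im[y0:150,x0:350],None,fx=8,fy=8,interpolation=cv2.INTER_CUBIC))
E
```

```text
((0.4452072083950043, -0.30309855937957764), (0.03847310319542885, 0.038790974766016006), 135.05567932128906) ((0.445192813873291, -0.30301931500434875), 0.019934985786676407)
((0.44508808851242065, -0.3029991686344147), (0.026727063581347466, 0.026970116421580315), 4.697470188140869) ((0.4451529085636139, -0.3030647337436676), 0.013970493339002132)
red [317.5        134.44444444] [ 0.4577196  -0.31410049]
-0.7210117279695151
```

View pics/w9c.png

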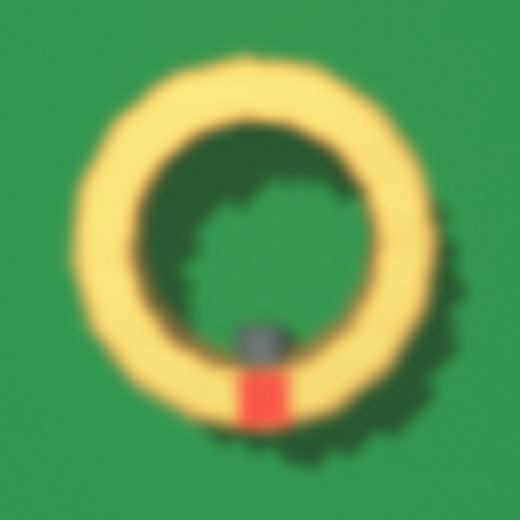

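```bash
python3 - <<'E'
from h import *
delta([.4450,-.3034,.005],.848)
E
```

```text
shift [ 0.0699 -0.0014  0.1555] turn [ 0.0007 -0.0003 -0.0577]
```

Call:
{"fn": "carry_out", "kwargs": {
  "commands": [
    {"tx":0.04,"ty":-0.001,"tz":0.02,"rx":0,"ry":0,"rz":-0.058,"jaw":1},
    {"tx":0.068,"ty":-0.0014,"tz":0.06,"rx":0,"ry":0,"rz":-0.058,"jaw":1},
    {"tx":0.07,"ty":-0.0014,"tz":0.09,"rx":0,"ry":0,"rz":-0.058,"jaw":1},
    {"tx":0.07,"ty":-0.0014,"tz":0.1,"rx":0,"ry":0,"rz":-0.058,"jaw":1},
    {"tx":0.07,"ty":-0.0014,"tz":0.1,"rx":0,"ry":0,"rz":-0.058,"jaw":1}
  ]
}}

```text
time: 19.73
position: [0.4446, -0.305, 0.0607]
tool_rot: [-1.112, -2.938, 0.001]
ft_force: [-0.1, -1.5, -0.2]
grip_width: 1.0
```

```bash
python3 - <<'E'
from h import *
rep();delta([.4450,-.3034,.007],.848)
E
```

```text
t19.73 p [ 0.4446 -0.305   0.0607] yawy 0.847 z [-2.e-04 -3.e-04 -1.e+00] F [-0.06 -1.48 -0.15] M [-0.04 -0.04  0.  ] w 86.98mm q7 1.59
shift [0.0008 0.0015 0.0537] turn [-0.0003  0.0001 -0.0008]
```

Call:
{"fn": "carry_out", "kwargs": {
  "commands": [
    {"tx":0.0008,"ty":0.0012,"tz":0.02,"rx":0,"ry":0,"rz":0,"jaw":1},
    {"tx":0.0008,"ty":0.0012,"tz":0.04,"rx":0,"ry":0,"rz":0,"jaw":1},
    {"tx":0.0008,"ty":0.0012,"tz":0.053,"rx":0,"ry":0,"rz":0,"jaw":0.8},
    {"tx":0.0008,"ty":0.0012,"tz":0.053,"rx":0,"ry":0,"rz":0,"jaw":0.6},
    {"tx":0.0008,"ty":0.0012,"tz":0.053,"rx":0,"ry":0,"rz":0,"jaw":0.5},
    {"tx":0.0008,"ty":0.0012,"tz":0.053,"rx":0,"ry":0,"rz":0,"jaw":0.35},
    {"tx":0.0008,"ty":0.0012,"tz":0.053,"rx":0,"ry":0,"rz":0,"jaw":0.35},
    {"tx":0.0008,"ty":0.0012,"tz":0.053,"rx":0,"ry":0,"rz":0,"jaw":0.35},
    {"tx":0.0008,"ty":0.0012,"tz":0.053,"rx":0,"ry":0,"rz":0,"jaw":0.35}
  ],
  "grip_force": 25
}}

```text
time: 20.85
position: [0.4447, -0.3037, 0.0079]
tool_rot: [1.112, 2.938, 0.0]
ft_force: [-0.8, 0.2, 2.9]
grip_width: 0.453
```

```bash
python3 - <<'E'
from h import *
rep(); delta([.4452,-.3034,.16],.848)
E
```

```text
t20.85 p [ 0.4447 -0.3037  0.0079] yawy 0.847 z [ 7.e-04 -0.e+00 -1.e+00] F [-0.8   0.16  2.89] M [-0.    0.15 -0.01] w 39.43mm q7 1.64
shift [-0.0003  0.0006 -0.1521] turn [ 0.0004  0.0005 -0.0009]
```

```bash
python3 - <<'E'
from h import *
delta([.5252,.0178,.165],1.233)
E
```

```text
shift [ 0.1525  0.2942 -0.157 ] turn [ 3.000e-04  6.000e-04 -3.859e-01]
```

Call:
{"fn": "carry_out", "kwargs": {
  "commands": [
    {"tx":0,"ty":0,"tz":-0.03,"rx":0,"ry":0,"rz":0,"jaw":0.35},
    {"tx":0,"ty":0,"tz":-0.08,"rx":0,"ry":0,"rz":0,"jaw":0.35},
    {"tx":0,"ty":0,"tz":-0.13,"rx":0,"ry":0,"rz":0,"jaw":0.35},
    {"tx":0.018,"ty":0.035,"tz":-0.157,"rx":0,"ry":0,"rz":-0.05,"jaw":0.35},
    {"tx":0.04,"ty":0.077,"tz":-0.157,"rx":0,"ry":0,"rz":-0.11,"jaw":0.35},
    {"tx":0.062,"ty":0.12,"tz":-0.157,"rx":0,"ry":0,"rz":-0.17,"jaw":0.35},
    {"tx":0.085,"ty":0.164,"tz":-0.157,"rx":0,"ry":0,"rz":-0.23,"jaw":0.35},
    {"tx":0.107,"ty":0.206,"tz":-0.157,"rx":0,"ry":0,"rz":-0.29,"jaw":0.35},
    {"tx":0.128,"ty":0.247,"tz":-0.157,"rx":0,"ry":0,"rz":-0.35,"jaw":0.35},
    {"tx":0.144,"ty":0.279,"tz":-0.157,"rx":0,"ry":0,"rz":-0.386,"jaw":0.35},
    {"tx":0.1525,"ty":0.294,"tz":-0.157,"rx":0,"ry":0,"rz":-0.386,"jaw":0.35},
    {"tx":0.1525,"ty":0.294,"tz":-0.157,"rx":0,"ry":0,"rz":-0.386,"jaw":0.35}
  ]
}}

```text
time: 22.35
position: [0.5248, 0.0179, 0.1643]
tool_rot: [-0.527, -3.097, 0.001]
ft_force: [-0.2, 0.2, -1.5]
grip_width: 0.456
```

```bash
python3 - <<'E'
from h import *
save('wrist','w10.png'); save('side','s10.png'); rep(); delta([.5252,.0178,.140],1.233)
im,d=load('s10'); a=cv2.resize(im[120:230,270:370],None,fx=4.5,fy=4.5,interpolation=cv2.INTER_CUBIC);im,d=load('w10');b=cv2.resize(im[130:330,220:420],None,fx=1.75,fy=495/200,interpolation=cv2.INTER_CUBIC); cv2.imwrite('pics/s10c.png',np.hstack([a,b]))
E
```

```text
t22.45 p [0.5246 0.0156 0.1645] yawy 1.230 z [-3.0e-04 -1.1e-03 -1.0e+00] F [-0.25 -0.05 -0.52] M [-0.04  0.04 -0.02] w 39.41mm q7 1.19
shift [0.0002 0.0023 0.0245] turn [-0.0012  0.     -0.0026]
```

View pics/s10c.png

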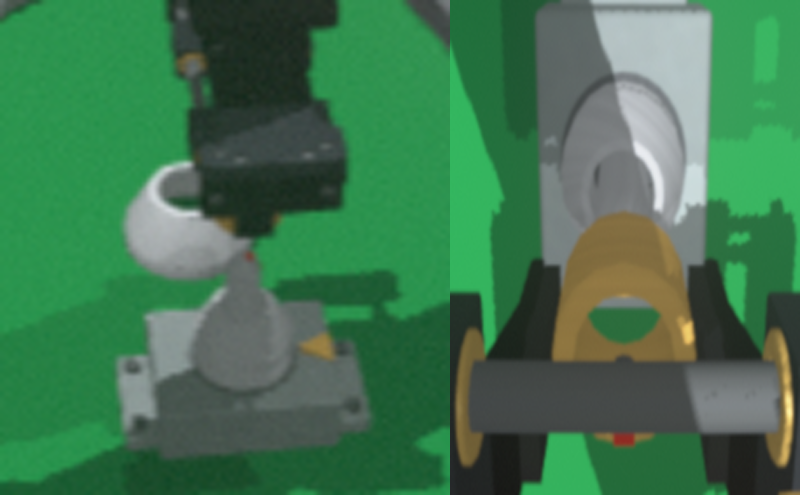

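Call:
{"fn": "carry_out", "kwargs": {
  "commands": [
    {"tx":0.0002,"ty":0.0022,"tz":0.012,"rx":0,"ry":0,"rz":-0.002,"jaw":0.35},
    {"tx":0.0002,"ty":0.0022,"tz":0.024,"rx":0,"ry":0,"rz":-0.002,"jaw":0.35},
    {"tx":0.0002,"ty":0.0022,"tz":0.024,"rx":0,"ry":0,"rz":-0.002,"jaw":0.35},
    {"tx":0.0002,"ty":0.0022,"tz":0.024,"rx":0,"ry":0,"rz":-0.002,"jaw":0.35},
    {"tx":0.0002,"ty":0.0022,"tz":0.024,"rx":0,"ry":0,"rz":-0.002,"jaw":0.35}
  ]
}}

```text
time: 23.08
position: [0.5257, 0.0198, 0.141]
tool_rot: [0.525, 3.097, 0.001]
ft_force: [1.5, 0.0, -0.5]
grip_width: 0.452
```

```bash
python3 - <<'E'
from h import *
save('wrist','w11.png'); save('side','s11.png'); rep(); delta([.5252,.0178,.118],1.233)
im,d=load('s11'); a=cv2.resize(im[120:230,270:370],None,fx=4.5,fy=4.5,interpolation=cv2.INTER_CUBIC);im,d=load('w11');b=cv2.resize(im[130:330,220:420],None,fx=1.75,fy=495/200,interpolation=cv2.INTER_CUBIC); cv2.imwrite('pics/s11c.png',np.hstack([a,b]))
E
```

```text
t23.18 p [0.5257 0.0199 0.1409] yawy 1.235 z [ 8.e-04  2.e-04 -1.e+00] F [ 0.36  0.04 -0.98] M [ 0.01 -0.03  0.03] w 39.40mm q7 1.20
shift [-0.0002 -0.0022  0.0229] turn [0.0005 0.0006 0.0021]
```

View pics/s11c.png

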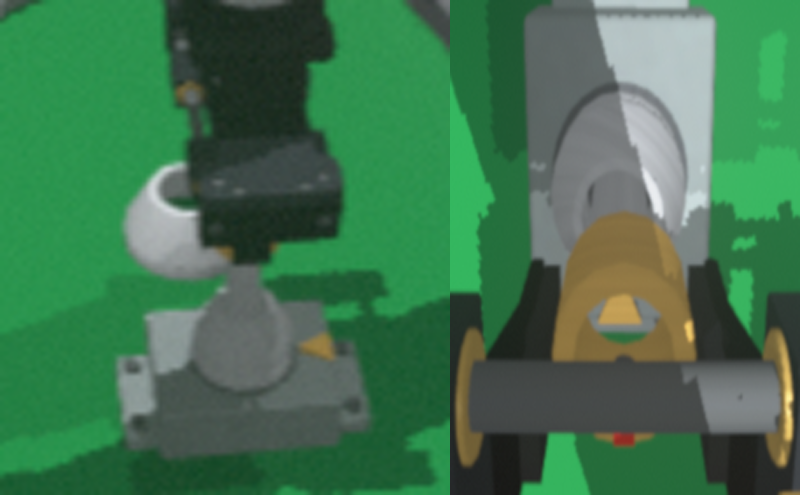

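Call:
{"fn": "carry_out", "kwargs": {
  "commands": [
    {"tx":-0.0001,"ty":-0.0021,"tz":0.002,"rx":0,"ry":0,"rz":0.002,"jaw":0.35},
    {"tx":-0.0001,"ty":-0.0021,"tz":0.008,"rx":0,"ry":0,"rz":0.002,"jaw":0.35},
    {"tx":-0.0001,"ty":-0.0021,"tz":0.015,"rx":0,"ry":0,"rz":0.002,"jaw":0.35},
    {"tx":-0.0001,"ty":-0.0021,"tz":0.022,"rx":0,"ry":0,"rz":0.002,"jaw":0.35},
    {"tx":-0.0001,"ty":-0.0021,"tz":0.022,"rx":0,"ry":0,"rz":0.002,"jaw":0.35},
    {"tx":-0.0001,"ty":-0.0021,"tz":0.022,"rx":0,"ry":0,"rz":0.002,"jaw":0.35}
  ]
}}

```text
time: 23.92
position: [0.5249, 0.0178, 0.1186]
tool_rot: [0.528, 3.097, -0.0]
ft_force: [0.6, -0.0, -1.6]
grip_width: 0.451
```

```bash
python3 - <<'E'
from h import *
save('wrist','w12.png'); rep(); delta([.5252,.0178,.104],1.233)
im,d=load('w12'); cv2.imwrite('pics/w12c.png',cv2.resize(im[130:340,220:420],None,fx=2.8,fy=2.8,interpolation=cv2.INTER_CUBIC))
E
```

```text
t23.98 p [0.525  0.0178 0.1187] yawy 1.233 z [ 4.e-04  1.e-04 -1.e+00] F [-0.03 -0.96 -0.29] M [ 0.01 -0.07 -0.04] w 39.97mm q7 1.21
shift [-0.0002  0.      0.0147] turn [0.0002 0.0004 0.    ]
```

View pics/w12c.png

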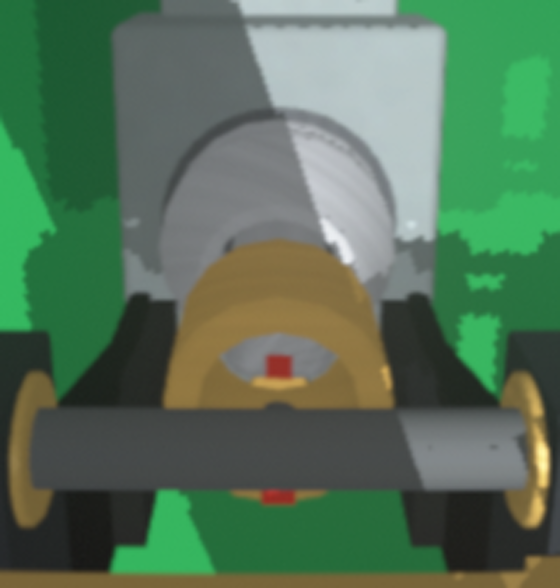

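The shaft's red mark (279,367), the screw (278,405) and the collar's red mark (279,496) are in line. I continue down.

Call:
{"fn": "carry_out", "kwargs": {
  "commands": [
    {"tx":0,"ty":0,"tz":0.005,"rx":0,"ry":0,"rz":0,"jaw":0.35},
    {"tx":0,"ty":0,"tz":0.01,"rx":0,"ry":0,"rz":0,"jaw":0.35},
    {"tx":0,"ty":0,"tz":0.015,"rx":0,"ry":0,"rz":0,"jaw":0.35},
    {"tx":0,"ty":0,"tz":0.015,"rx":0,"ry":0,"rz":0,"jaw":0.35},
    {"tx":0,"ty":0,"tz":0.015,"rx":0,"ry":0,"rz":0,"jaw":0.35}
  ]
}}

```text
time: 24.6
position: [0.5249, 0.0178, 0.1036]
tool_rot: [0.528, 3.097, 0.0]
ft_force: [0.3, -0.4, -1.9]
grip_width: 0.453
```

```bash
python3 - <<'E'
from h import *
rep()
E
```

```text
t24.60 p [0.5249 0.0178 0.1036] yawy 1.233 z [ 1.e-04  0.e+00 -1.e+00] F [ 0.27 -0.4  -1.94] M [-0.   -0.03  0.01] w 39.40mm q7 1.22
```

Call:
{"fn": "carry_out", "kwargs": {
  "commands": [
    {"tx":0,"ty":0,"tz":0.004,"rx":0,"ry":0,"rz":0,"jaw":0.35},
    {"tx":0,"ty":0,"tz":0.008,"rx":0,"ry":0,"rz":0,"jaw":0.35},
    {"tx":0,"ty":0,"tz":0.01,"rx":0,"ry":0,"rz":0,"jaw":0.35},
    {"tx":0,"ty":0,"tz":0.011,"rx":0,"ry":0,"rz":0,"jaw":0.35},
    {"tx":0,"ty":0,"tz":0.012,"rx":0,"ry":0,"rz":0,"jaw":0.35},
    {"tx":0,"ty":0,"tz":0.012,"rx":0,"ry":0,"rz":0,"jaw":0.35}
  ]
}}

```text
time: 25.35
position: [0.5247, 0.0178, 0.0928]
tool_rot: [-0.528, -3.096, -0.001]
ft_force: [-4.7, -0.5, 8.1]
grip_width: 0.458
```

```bash
python3 - <<'E'
from h import *
rep()
E
```

```text
t25.35 p [0.5247 0.0178 0.0928] yawy 1.233 z [-5.e-04  6.e-04 -1.e+00] F [-4.75 -0.52  8.07] M [-0.09  1.01 -0.01] w 39.81mm q7 1.23
```

Call:
{"fn": "carry_out", "kwargs": {
  "commands": [
    {"tx":0.0005,"ty":0,"tz":0.0005,"rx":0,"ry":0,"rz":0,"jaw":0.3},
    {"tx":0.0006,"ty":0,"tz":0.0012,"rx":0,"ry":0,"rz":0,"jaw":0.3},
    {"tx":0.0006,"ty":0,"tz":0.0012,"rx":0,"ry":0,"rz":0,"jaw":0.3},
    {"tx":0.0006,"ty":0,"tz":0.0012,"rx":0,"ry":0,"rz":0,"jaw":0.3},
    {"tx":0.0006,"ty":0,"tz":0.0012,"rx":0,"ry":0,"rz":0,"jaw":0.3}
  ],
  "grip_force": 40
}}

```text
time: 25.98
position: [0.5247, 0.0178, 0.0928]
tool_rot: [0.528, 3.096, 0.002]
ft_force: [-6.6, -0.7, 15.1]
grip_width: 0.455
```

```bash
python3 - <<'E'
from h import *
save('wrist','w13.png'); save('side','s13.png'); save('top','t13.png'); rep()
im,d=load('s13'); a=cv2.resize(im[120:230,270:370],None,fx=4.5,fy=4.5,interpolation=cv2.INTER_CUBIC);im,d=load('w13');b=cv2.resize(im[130:330,220:420],None,fx=1.75,fy=495/200,interpolation=cv2.INTER_CUBIC); cv2.imwrite('pics/s13c.png',np.hstack([a,b]))
E
```

```text
t26.12 p [0.5247 0.0178 0.0928] yawy 1.233 z [ 8.e-04  8.e-04 -1.e+00] F [-6.76 -0.35 15.09] M [-0.28  1.36 -0.03] w 39.47mm q7 1.23
```

View pics/s13c.png

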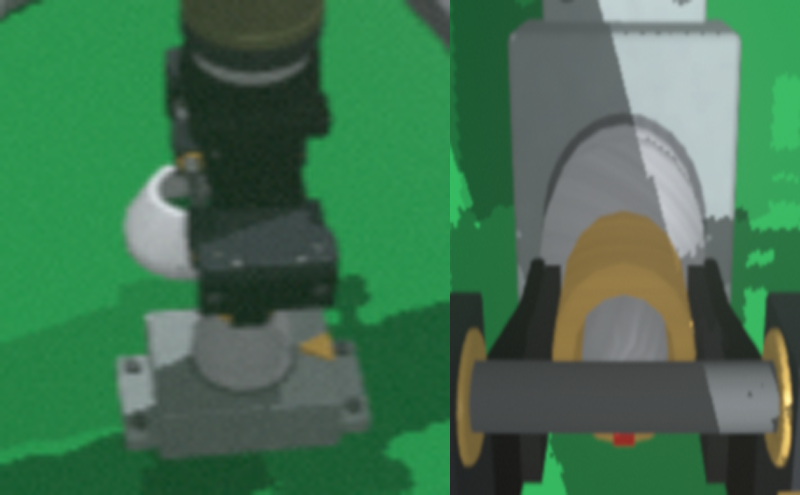

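View pics/t13.png

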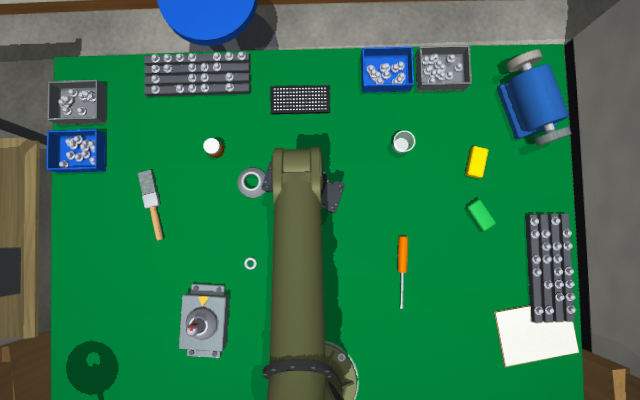

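```bash
python3 - <<'E'
from h import *
rep(); ctrl.close_job()
E
```

```text
t26.12 p [0.5247 0.0178 0.0928] yawy 1.233 z [ 8.e-04  8.e-04 -1.e+00] F [-6.76 -0.35 15.09] M [-0.28  1.36 -0.03] w 39.47mm q7 1.23
the job is handed in; nothing more can be done
```

I did the whole job in the order asked and handed it in at 26.1 s, with the arm still holding the collar down on the cup. No verdict was reported.

- **Cup:** I set the 60 mm cup over the shaft and released it. It made contact at the expected nested height, and the wrist and side views showed it square and concentric.
- **Shaft:** I gripped it and felt for the flat. The width was 19.7 mm when square and 21.5 mm at 0.3 rad to either side. I then turned it about 1.46 rad, and the next picture showed the red stripe facing the pointer. The tool ended within 0.01 rad of the housing heading. A rougher reading from the stripe's edges differed by about 0.03 rad.
- **Collar:** I slid it down the shaft with screw, flat and pointer in line. It is seated with its underside about 85 mm above the bench, gripped by its sides at 40 N and pressed down with about 15 N.

Two things were less than clean:
- **Sideways force:** about 7 N stayed on the tool while pressing. A 0.6 mm shift did not remove it, and I left it.
- **Last look:** the gripper hid the seat and the shaft's mark in the final pictures. The final seating is judged from height, force and the marks lining up on the way down.

In the last top view the other objects not hidden by the arm (jar, tumbler, screwdriver, washer, brush, bars and tray) stood where they were at the start.

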